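Draw a ware tray to its stop with a draw hook

TASK

Take the draw hook from its stand, engage it in the steel loop of the tray of unfired pots and draw the tray towards you along the slideway until it meets the buffers of the stop; lean it on the stop with a steady press of about 12 N for a second (never more than 17 N, and never pull the loop with more than 24 N). Then unhook and hang the hook back in its stand, leaving the tray against the stop. The gripper and arm must not touch the tray or pots, the pots must stay upright, and the other things on the bench are to be left alone.

Things in the scene. Friction and masses are not known exactly. Their poses are not given: they have to be found in the camera images.
- slideway: Fixed aluminium slideway on the bench: base plate 460 (x) x 236 (y) x 10 mm, with a steel rail 14 mm wide, 34 mm tall along each long side (channel 208 mm wide). Origin: centre of its underside; the tray slides on its top, 10 mm above. Its -x end is the one near the robot; the tray is drawn along its -x axis.
- stop: Fixed dark steel stop near the slideway's robot end: two blocks 36 mm wide, 45 mm tall, centred 80 mm either side of the middle, joined by a strip 5 mm thick. Origin: on the slideway's top, midway, in the plane of the blocks' +x faces; axes as the slideway's. A screw buffer on each block, 20 mm across, stands 4 to 44 mm out of that face (both alike, set anew each time, not measured): it halts the tray and does not give.
- tray: Loose plywood ware tray, 200 x 200 mm, open on top, walls 45 mm tall, 7 mm thick, 0.3 to 0.6 kg empty; the pots add 0.27 kg. Origin: centre of its underside, z up, x as the slideway's (4 mm play each side). It drags with a friction of 3 to 7.5 N that differs each time, until it meets the stop. Its front (-x) wall carries the flat steel loop.
- loop (a point): Centre of the opening of the tray's pull loop: a level U of 8 mm round bar, its axis 38 mm above the tray's underside; opening 52 mm long (tray x, from the front wall's face to the cross bar) by 26 mm wide (tray y). The cross bar's axis runs along the tray's y, 30 mm in front (-x) of this point.
- hook: Loose draw hook, 138 mm long, 0.14 kg, hanging upright. Origin: its bottom, on the shank axis; z up the shank. Round 8 mm shank to z = 60 mm; the bottom bends towards -x into a J, foot 8 mm thick, upturned tip reaching x = -26 mm and z = 16 mm (J 30 mm long in x, the 8 mm loop bar fits the crook). Collar 40 mm across at z = 60 to 66 mm, above it a 22 x 22 mm square wooden handle to z = 138 mm.
- grip (a point): Point inside the hook's handle where it is best gripped from above, 107 mm above the hook's bottom, on its axis. Pads on the faces towards the hook's -x and +x hold it stiffly for pulling (it rocks back some mm under load and springs back); pads on the other two faces let it swivel under the pull. Hold it firmly, 70 N or more.
- crook (a point): Point on the hook's shank axis 13 mm above the hook's bottom, at the crook.
- stand: Fixed steel hook stand. Origin: at bench height under the hook's place. Two prongs, top 85 mm up, 60 mm long (x), 20 mm wide, with a 14 mm slot between along x, open at -x; post at x = 30 to 44 mm. The hook hangs with shank in the slot, collar on the prongs, axes as the stand's, its origin 25 mm above the stand's. It comes out by lifting some mm, then sliding 60 mm or more along -x; it goes back likewise.
- casserole: Unfired white handled pot, 86 mm across, 52 mm tall, loose in the tray. Origin: centre of its underside.
- dish: Unfired white small bowl, 76 mm across, 36 mm tall, loose in the tray. Origin: centre of its underside.
- mug: Bystander: white mug, 76 mm across, 85 mm tall, on the bench. Near the stand.
- mould: Bystander: stepped round plaster mould, foot 150 mm across, 85 mm tall, on the bench.
- jar: Bystander: white screw-top jar, 64 mm across, 90 mm tall, on the bench.
- sanding_block: Bystander: cork sanding block, 90 x 55 x 30 mm, on the bench.
- rib: Bystander: flat wooden rib, 110 x 55 x 8 mm, on the bench.
- brush: Bystander: brush lying flat, on the bench.
- bowl: Bystander: white bowl, 100 mm across, 50 mm tall, on the bench.
There are look-alikes about, which are no part of the job. What is shaped like the hook but red or yellow is not meant.

How it is judged:
By the outcome, as a careful person would: the job done as asked, in the order asked, and still so for the second after the job is handed in, with the robot touching nothing.
It also fails if it takes over 72 s, if anything falls off the work surface, if the arm or the gripper's body presses on something with over 40 N, if the wrist force passes 120 N, or if a joint passes its speed limit or range.

ROBOT

A 7-joint arm with a two-finger parallel gripper is mounted at the origin on the work surface. World frame = base frame: x ahead of the robot, y to its left, z up, the work surface at z = 0. Lengths are in m, angles in rad, forces in N, time in s.
With the tool pointing down it reaches from about 0.425 to 1.025 m from the base axis. Payload 3.6 kg.
Tool frame: the origin (TCP) lies on the mounting face of the last link; the fingertips stand 173 mm ahead of it and the grasp point (between the pads) lies 155 mm ahead of it; z points along the fingers, y is the direction in which the jaws open and shut (so a half turn about z gives the same grasp; the last joint's range is limited). The gripper opens to 85 mm and grips with 20 to 120 N. Pads are 22 mm wide; open, the fingers measure 114 mm over their backs; the gripper's body (76 mm by 85 mm) begins 54 mm behind the grasp point. The pads swing forward as they close: fully open they stand 13 mm farther back than shut.
Start: joints at [-1.347, 0.591, 0.048, 1.609, -0.033, 0.943, -0.034], TCP at [0.226, 0.689, 0.405] pointing down, gripper open.
Joint ranges: [-2.69, 2.69], [-0.47, 2.24], [-1.27, 1.36], [0.19, 2.51], [-1.53, 4.68], [0.08, 2.07], [-3.09, 3.09]. Speed limits (rad/s): [2.57, 2.57, 3.14, 3.14, 3.14, 3.14, 3.14].

INTERFACE

Orientations are given as a 3x3 rotation matrix whose columns are the frame's x, y, z axes.
In Python, from plant import sense, cams, robot, spotter gives the robot as it stands.
- The arm moves only by the shell command python3 -m pendant 'ROWS'. ROWS is JSON, a list of rows, each a list of 3 entries, a list of its own where there are three numbers: the finger opening in m, from 0 to 0.0854, then the shift along the world's x, y, z in m, then the turn, a rotation vector about the world's x, y, z in rad. In form: [[claw, [x, y, z], [rx, ry, rz]], ...]. A call has 1 to 20 rows; each row shifts and turns the commanded pose from where the row before left it; what a row does not reach is not made up. A row lasts 1/8 s, in which the tool goes at most 62.5 mm and 10.7 degrees, less where a joint would pass 70% of its speed; a pose out of reach is approached as far as the arm can. A call with a gripper value outside its range is refused whole. The fingers move at their own pace and stop on an object; the grip force is fixed at half the most. Time passes only in rows, so rows that do not move let the fingers close. It gives the time, the measured TCP pose, the force and the opening at its end, in the units of the state.
- sense(): the state, without advancing time (a new reading comes with each control period).
- cams.camera(name): name is "scene" or "top"; returns a dict with "img" (400x640x3 uint8, red, green, blue), "camera_matrix" (3x3 intrinsics, pixels), "eye" and "orientation" of the camera in the world. Camera axes: x right, y up, looking along -z (the intrinsics and any distortion apply to the point x, -y, -z); pixel columns grow to the right and rows downward; lengths in m; the calibration is good to about 2 mm. A picture is of the moment at which its call begins. There is no depth.
- robot.job_done(): hands the job in, once; it reports no verdict.
Trained networks look in a picture, given as the dict that the camera call returned (one of the last four; its "shot" number tells which), for a name from the list of things; names that differ only in an ending like _2 or _b are one class to them, and where a whole thing is asked for, a point or a joint stands for the part that bears it (a point fixed in the world has none). Each returns a list of dicts, best first, with "confidence" (0 to 1); they miss things now and then, are a little off and sometimes report something else, mostly with a low value. They report only what shows in the picture. A call takes as long as a camera call. They do not tell look-alikes from the thing itself.
- spotter.spot_in(label, picture): "xy" ([column, row] in pixels, amid what is visible of it).
- spotter.pinpoint(label, picture): "xy" ([column, row] in pixels: a listed point, or the origin of a listed thing).
The state is a dict: "clock": time; "qpos": joint angles; "qd": joint speeds; "tau": joint torques, N m; "tool_pos": TCP position; "orientation": TCP orientation; "wrist_force": force on the tool from outside, world axes, zero at the start; "torque": the same for the moment, N m; "gripper_width": opening from 0.0 (shut) to 1.0 (fully open).
Only numpy, scipy, OpenCV 4.12 (cv2) and the standard library are available. Lean on these libraries where they do the work, as an engineer would, in place of code of your own. Each camera call takes 0.05 s, during which the arm holds its last target.

## Working session

There is one attempt and no reset: what is moved stays moved. The work goes in short steps, Python scripts to look and compute and a shell command to move; the robot and the scene stay as the last step left them, time stands still between calls to the robot, and variables do not carry over. Pictures are saved under pics/ and viewed, and the job is handed in when it is done.

```bash
ls; mkdir -p pics; python3 - <<'E'
from plant import sense,cams,robot,spotter
import cv2,numpy as np
s=sense();print({k:np.round(v,3).tolist() for k,v in s.items()})
for n in("scene","top"):
    p=cams.camera(n);cv2.imwrite(f"pics/{n}0.png",p["img"][:,:,::-1])
    print(n,np.round(p["camera_matrix"],1).tolist(),np.round(p["eye"],3),np.round(p["orientation"],3).tolist(),p.keys())
    for l in["hook","stand","tray","slideway","mug","stop"]:
        print(l,[(np.round(d["xy"]).tolist(),round(d["confidence"],2)) for d in spotter.spot_in(l,p)][:4])
    for l in["hook","grip","crook","loop","stand","tray","stop","slideway","casserole","dish"]:
        print("P",l,[(np.round(d["xy"],1).tolist(),round(d["confidence"],2)) for d in spotter.pinpoint(l,p)][:4])
E
```

```text
pics
{'clock': 0.0, 'qpos': [-1.347, 0.592, 0.048, 1.61, -0.033, 0.943, -0.034], 'qd': [0.001, 0.001, -0.0, -0.001, -0.001, -0.0, 0.001], 'tau': [-0.001, -54.869, 1.547, -19.812, 0.009, 0.009, 0.0], 'tool_pos': [0.226, 0.689, 0.404], 'orientation': [[-0.95, 0.311, -0.001], [0.311, 0.95, -0.002], [-0.0, -0.002, -1.0]], 'wrist_force': [0.452, -0.129, 0.769], 'torque': [-0.031, -0.007, -0.0], 'gripper_width': 1.003}
scene [[404.0, 0.0, 320.6], [0.0, 404.0, 195.0], [0.0, 0.0, 1.0]] [ 1.224 -0.3    0.951] [[0.381, -0.679, 0.627], [0.924, 0.288, -0.25], [-0.011, 0.675, 0.737]] dict_keys(['img', 'camera_matrix', 'eye', 'orientation', 'shot'])
hook [([214.0, 209.0], 0.63), ([202.0, 182.0], 0.58), ([323.0, 168.0], 0.58)]
stand [([225.0, 234.0], 0.87)]
tray [([397.0, 282.0], 0.6)]
slideway [([362.0, 236.0], 0.97)]
mug [([223.0, 267.0], 0.61)]
stop [([348.0, 212.0], 0.75), ([173.0, 221.0], 0.22)]
P hook [([173.3, 189.4], 0.8), ([223.3, 227.8], 0.66), ([345.5, 167.7], 0.59), ([402.5, 151.8], 0.3)]
P grip [([205.6, 179.1], 0.87), ([316.0, 171.5], 0.8), ([218.7, 203.5], 0.65)]
P crook [([223.9, 22
[... 617 characters left out ...]
[300.0, 274.0], 0.58), ([301.0, 135.0], 0.32)]
stand [([411.0, 233.0], 0.69), ([424.0, 236.0], 0.59)]
tray [([313.0, 128.0], 0.58)]
slideway [([304.0, 194.0], 0.76)]
mug [([436.0, 189.0], 0.68)]
stop [([307.0, 206.0], 0.71)]
P hook [([275.5, 267.1], 0.82), ([457.4, 307.1], 0.59)]
P grip [([422.8, 309.3], 0.88), ([309.2, 280.7], 0.78), ([423.9, 230.7], 0.64), ([431.2, 194.5], 0.43)]
P crook [([279.7, 269.6], 0.71), ([419.9, 236.9], 0.54), ([452.1, 306.7], 0.54)]
P loop [([299.6, 166.9], 0.73), ([473.2, 272.9], 0.58)]
P stand [([413.3, 237.0], 0.89)]
P tray [([298.9, 135.3], 0.64)]
P stop []
P slideway [([302.9, 164.9], 0.79)]
P casserole [([286.4, 138.5], 0.6)]
P dish [([312.4, 130.6], 0.86)]
```

View pics/scene0.png

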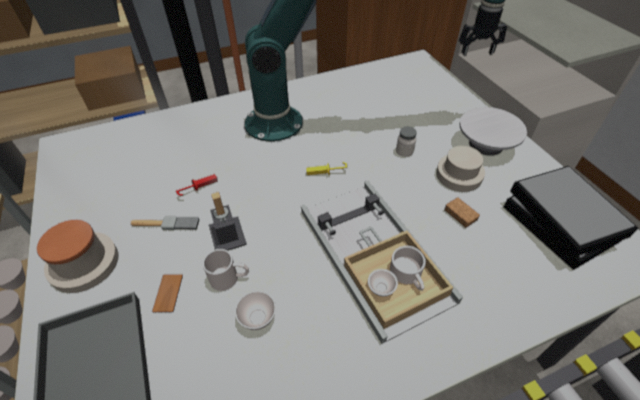

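View pics/top0.png

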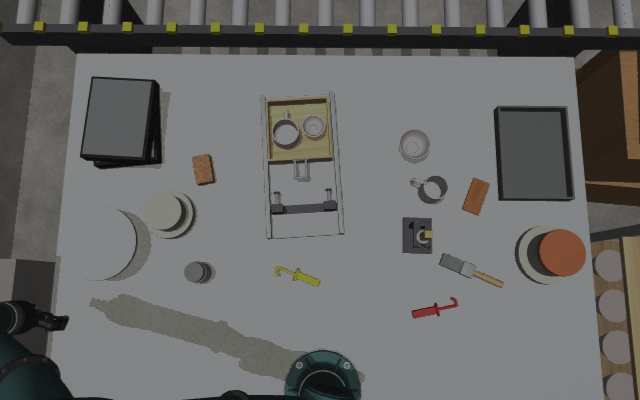

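```bash
python3 - <<'E'
import cv2
a=cv2.imread("pics/scene0.png");cv2.imwrite("pics/s0c.png",cv2.resize(a[120:310,150:350],None,fx=3.2,fy=3.1,interpolation=cv2.INTER_CUBIC)[:590])
a=cv2.imread("pics/top0.png");cv2.imwrite("pics/t0c.png",cv2.resize(a[100:300,240:480],None,fx=3.3,fy=3,interpolation=cv2.INTER_CUBIC))
E
```

```text
(no output)
```

View crops.

View pics/s0c.png

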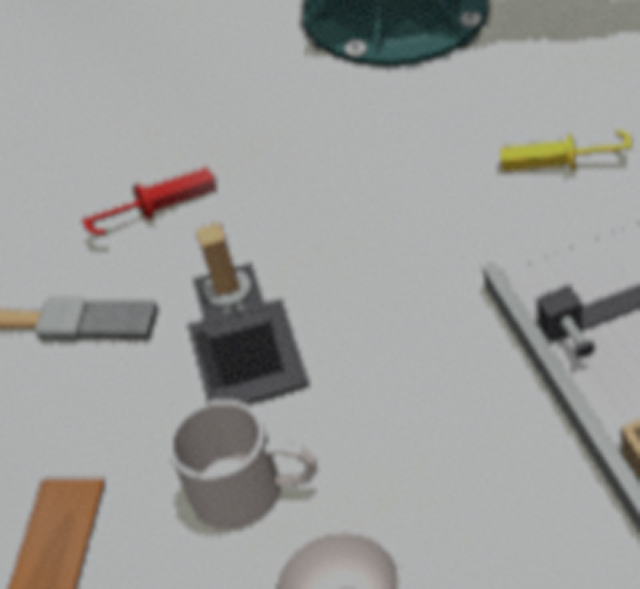

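View pics/t0c.png

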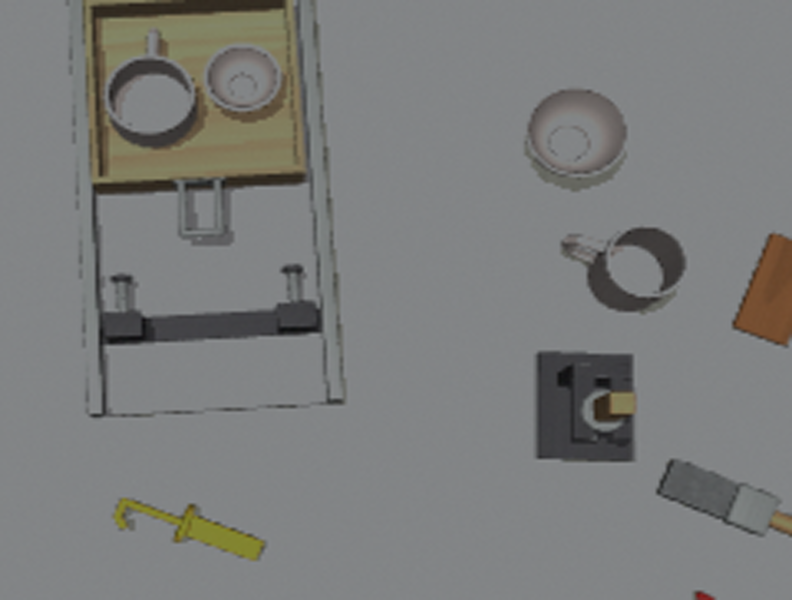

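```bash
cat > h.py <<'E'
from plant import sense,cams,robot,spotter
import cv2,numpy as np
def proj(p,X):
    R=np.array(p["orientation"]);X=np.atleast_2d(X)
    c=(X-np.array(p["eye"]))@R; u=np.c_[c[:,0],-c[:,1],-c[:,2]]@np.array(p["camera_matrix"]).T
    return u[:,:2]/u[:,2:]
def ray(p,uv,z):
    K=np.array(p["camera_matrix"]);d=np.linalg.inv(K)@np.r_[uv,1];d=np.array(p["orientation"])@(d*[1,-1,-1])
    e=np.array(p["eye"]);return e+d*(z-e[2])/d[2]
def tri(ps,uvs):
    A=[];b=[]
    for p,uv in zip(ps,uvs):
        K=np.array(p["camera_matrix"]);d=np.array(p["orientation"])@((np.linalg.inv(K)@np.r_[uv,1])*[1,-1,-1]);d/=np.linalg.norm(d)
        M=np.eye(3)-np.outer(d,d);A.append(M);b.append(M@np.array(p["eye"]))
    A=np.vstack(A);b=np.hstack(b);return np.linalg.lstsq(A,b,rcond=None)[0], 
def crop(img,x0,y0,x1,y1,f,name):
    a=cv2.resize(img[y0:y1,x0:x1,::-1],None,fx=f,fy=f,interpolation=cv2.INTER_CUBIC);a=np.clip(a.astype(float)*1.3,0,255).astype(np.uint8)
    for x in range((x0+9)//10*10,x1,10):
        cv2.line(a,(int((x-x0+.5)*f),0),(int((x-x0+.5)*f),6 if x%50 else 14),(0,0,255),1)
    for y in range((y0+9)//10*10,y1,10):
        cv2.line(a,(0,int((y-y0+.5)*f)),(6 if y%50 else 14,int((y-y0+.5)*f)),(0,0,255),1)
    cv2.imwrite(name,a)
E
python3 - <<'E'
from h import *
p=cams.camera("top");q=cams.camera("scene")
import pickle;pickle.dump((p,q),open("p0.pkl","wb"))
crop(p["img"],395,205,445,265,10,"pics/t_st.png")
crop(q["img"],195,185,255,255,8,"pics/s_st.png")
crop(p["img"],255,90,355,245,3.8,"pics/t_sl.png")
crop(q["img"],295,175,465,335,3.7,"pics/s_sl.png")
for pic,n in((p,"t"),(q,"s")):
  for l in["grip","crook","stand","loop","tray","slideway","stop"]:
    print(n,l,[(np.round(d["xy"],1).tolist(),round(d["confidence"],2)) for d in spotter.pinpoint(l,pic)][:4])
def T(a,b):return np.round(tri([p,q],[a,b])[0],4)
print("grip",T([423.9,230.7],[218.7,203.5]))
print("stand",ray(p,[413.3,237],0),ray(q,[226.6,231.6],0))
print("loop",T([299.6,166.9],[373.1,237.5]))
E
```

```text
t grip [([425.0, 310.7], 0.82), ([425.0, 230.9], 0.74), ([309.2, 277.5], 0.58)]
t crook [([282.7, 272.2], 0.76), ([452.3, 308.5], 0.71), ([417.9, 239.3], 0.5)]
t stand [([412.1, 239.9], 0.78)]
t loop [([301.1, 164.9], 0.65), ([475.7, 199.5], 0.63)]
t tray [([299.0, 132.0], 0.56)]
t slideway [([301.5, 163.5], 0.66)]
t stop [([419.4, 239.4], 0.64), ([305.2, 202.9], 0.6), ([285.1, 140.8], 0.54)]
s grip [([203.8, 178.8], 0.84), ([216.1, 203.2], 0.76), ([380.7, 287.5], 0.73), ([316.0, 172.2], 0.62)]
s crook [([224.8, 226.9], 0.83), ([345.3, 169.2], 0.72), ([179.3, 189.8], 0.66)]
s stand [([225.9, 232.9], 0.75)]
s loop [([371.1, 237.5], 0.96)]
s tray [([395.8, 279.9], 0.59), ([259.8, 318.9], 0.34)]
s slideway [([374.3, 252.1], 0.89), ([222.9, 228.6], 0.43)]
s stop []
grip [ 0.4534 -0.2849  0.136 ]
stand [ 0.44969294 -0.2779286   0.        ] [ 4.42017944e-01 -2.89168261e-01  1.11022302e-16]
loop [0.6592 0.0781 0.0481]
```

View pics/t_st.png

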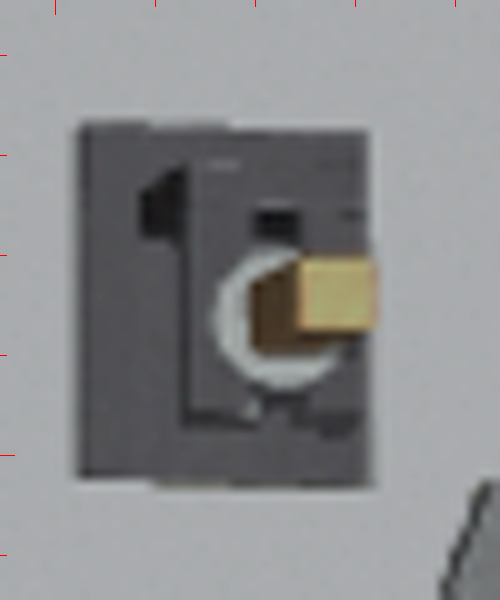

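View pics/s_st.png

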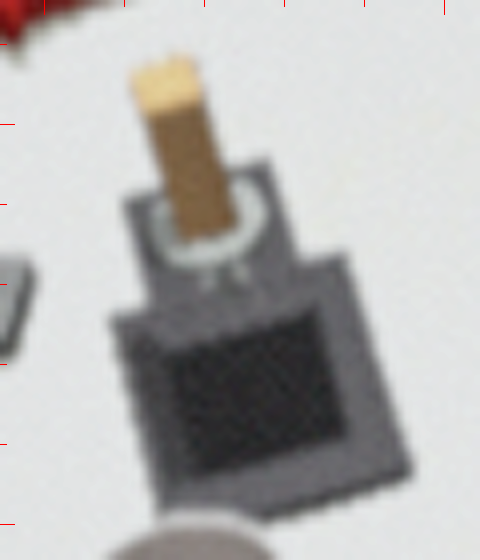

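View pics/t_sl.png

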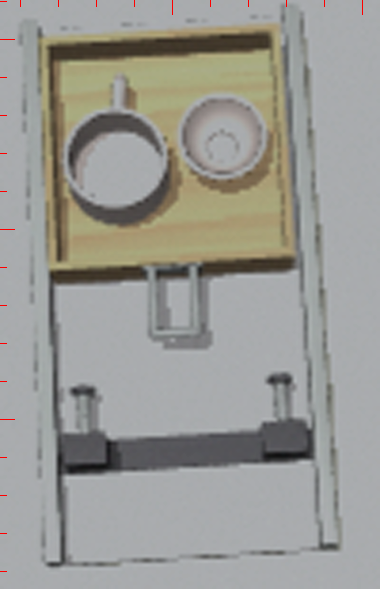

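View pics/s_sl.png

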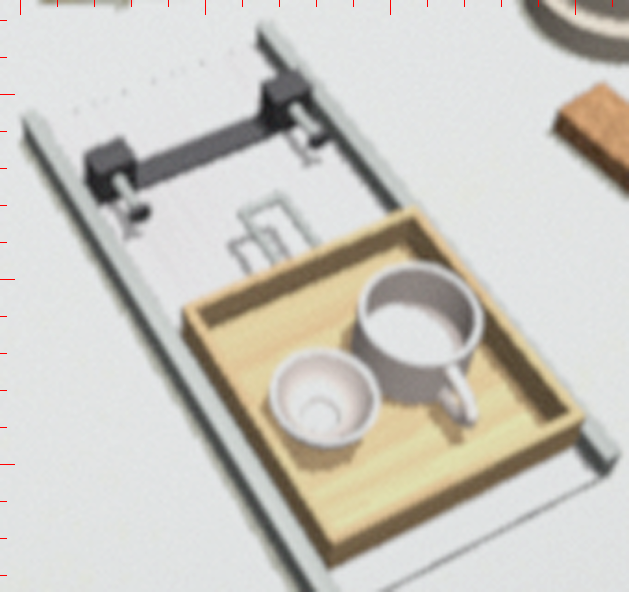

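```bash
python3 - <<'E'
from h import *
import pickle
p,q=pickle.load(open("p0.pkl","rb"))
def t(x,y,x0=255,y0=90,f=3.8):return [x0+(x+.5)/f-.5,y0+(y+.5)/f-.5]
r=np.round
for z in(.034,.044):
    print("rails z",z)
    for n,pt in dict(nearL=(47,566),nearR=(341,548),farL=(21,20),farR=(283,5)).items():print(n,r(ray(p,t(*pt),z),4))
    for n,pt in dict(nearR=(25,116),nearL=(263,22),farL=(620,458)).items():print(" s",n,r(ray(q,t(*pt,295,175,3.7),z),4))
print("handle top")
a=t(337,295,395,205,10);b=t(167,86,195,185,8)
print(r(tri([p,q],[a,b])[0],4),ray(p,a,.163),ray(q,b,.163))
print("base plate corners z~.0")
for c in((79,124),(369,131),(375,487),(75,478)):print(r(ray(p,t(*c,395,205,10),.006),4))
print("loop");
for n,a,b in(("bar mid",(176,333),(262,205)),("buf L",(84,390),(318,140)),("buf R",(280,378),(141,212)),("blkL +x top",(0,0),(0,0)),("trayfrontL",(51,272),(413,208)),("trayfrontR",(294,266),(183,312))):
    print(n,r(tri([p,q],[t(*a),t(*b,295,175,3.7)])[0],4))
E
```

```text
rails z 0.034
nearL [0.4376 0.1734 0.034 ]
nearR [ 0.4541 -0.0617  0.034 ]
farL [0.8986 0.2083 0.034 ]
farR [ 0.9138 -0.0125  0.034 ]
 s nearR [ 0.4627 -0.0591  0.034 ]
 s nearL [0.4425 0.1667 0.034 ]
 s farL [0.903  0.2019 0.034 ]
rails z 0.044
nearL [0.4366 0.1722 0.044 ]
nearR [ 0.453  -0.0612  0.044 ]
farL [0.8944 0.2069 0.044 ]
farR [ 0.9095 -0.0124  0.044 ]
 s nearR [ 0.471  -0.0617  0.044 ]
 s nearL [0.451  0.1616 0.044 ]
 s farL [0.9065 0.1964 0.044 ]
handle top
[ 0.442  -0.2891  0.159 ] [ 0.44172724 -0.28742669  0.163     ] [ 0.44570231 -0.2899288   0.163     ]
base plate corners z~.0
[ 0.5116 -0.2444  0.006 ]
[ 0.5102 -0.3349  0.006 ]
[ 0.3994 -0.3333  0.006 ]
[ 0.4013 -0.2409  0.006 ]
loop
bar mid [0.6266 0.0725 0.0457]
buf L [0.5803 0.1465 0.0373]
buf R [ 0.5916 -0.0123  0.038 ]
blkL +x top [0.7118 0.0078 0.4414]
trayfrontL [0.6757 0.1747 0.0491]
trayfrontR [ 0.6859 -0.0219  0.0381]
```

The job's hook is the one hanging in the stand with the wooden handle, at scene (216,203) and top (426,236). The red one at scene (197,185) / top (435,308) and the yellow one at (325,169) / (297,275) lie loose and are excluded by colour. The enlarged crops confirm this. I'm moving above the stand.

```bash
python3 -m pendant '[[0.0854,[0.0358,-0.0445,0],[0,0,-0.0638]],[0.0854,[0.0358,-0.0445,0],[0,0,-0.0638]],[0.0854,[0.0358,-0.0445,0],[0,0,-0.0638]],[0.0854,[0.0358,-0.0445,0],[0,0,-0.0638]],[0.0854,[0.0358,-0.0445,0],[0,0,-0.0638]],[0.0854,[0.0358,-0.0445,0],[0,0,-0.0638]],[0.0854,[0.0358,-0.0445,0],[0,0,-0.0638]],[0.0854,[0.0358,-0.0445,0],[0,0,-0.0638]],[0.0854,[0.0358,-0.0445,0],[0,0,-0.0638]],[0.0854,[0.0358,-0.0445,0],[0,0,-0.0638]],[0.0854,[0.0358,-0.0445,0],[0,0,-0.0638]],[0.0854,[-0.0197,-0.0545,0],[0,0,-0.0638]],[0.0854,[-0.0197,-0.0545,0],[0,0,-0.0638]],[0.0854,[-0.0197,-0.0545,0],[0,0,-0.0638]],[0.0854,[-0.0197,-0.0545,0],[0,0,-0.0638]],[0.0854,[-0.0197,-0.0545,0],[0,0,-0.0638]],[0.0854,[-0.0197,-0.0545,0],[0,0,-0.0638]],[0.0854,[-0.0197,-0.0545,0],[0,0,-0.0638]],[0.0854,[-0.0197,-0.0545,0],[0,0,-0.0638]],[0.0854,[-0.0197,-0.0545,0],[0,0,-0.0638]]]'
python3 - <<'E'
from h import *
s=sense();print(s["clock"],np.round(s["tool_pos"],4),np.round(s["orientation"],3).tolist(),np.round(s["wrist_force"],2))
E
```

```text
clock: 5.0
tool_pos: [0.4418, -0.2927, 0.4051]
orientation: [[0.024, 1.0, 0.001], [1.0, -0.024, -0.0], [-0.0, 0.001, -1.0]]
wrist_force: [0.5, 0.2, 0.1]
gripper_width: 1.002
5.0 [ 0.4418 -0.2927  0.4051] [[0.024, 1.0, 0.001], [1.0, -0.024, -0.0], [-0.0, 0.001, -1.0]] [0.46 0.18 0.07]
```

```bash
python3 -m pendant '[[0.0854,[0.002,0.004,-0.03],[0,0,0]],[0.0854,[0,0,-0.03],[0,0,0]],[0.0854,[0,0,-0.03],[0,0,0]],[0.0854,[0,0,-0.028],[0,0,0]],[0.0854,[0,0,0],[0,0,0]]]'
python3 - <<'E'
from h import *
q=cams.camera("scene");crop(q["img"],160,120,280,250,4.5,"pics/s1.png")
p=cams.camera("top");crop(p["img"],370,170,480,280,5,"pics/t1.png")
E
```

```text
clock: 5.62
tool_pos: [0.4439, -0.2866, 0.2853]
orientation: [[0.022, 1.0, -0.003], [1.0, -0.022, 0.002], [0.002, -0.003, -1.0]]
wrist_force: [-0.7, 0.2, 0.7]
gripper_width: 0.998
```

View pics/s1.png

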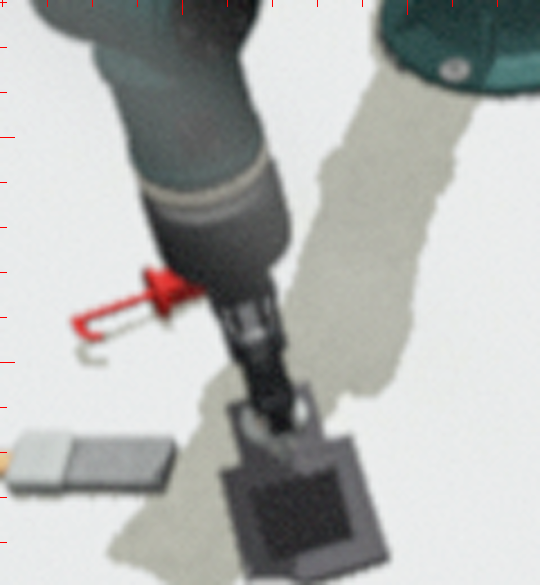

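View pics/t1.png

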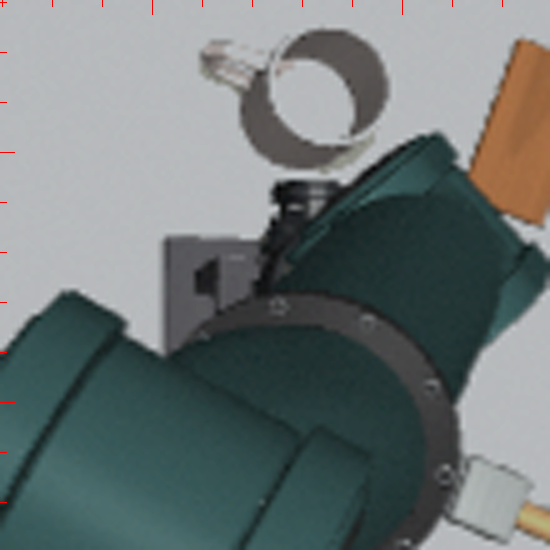

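```bash
python3 -m pendant '[[0.0,[0,-0.001,0],[0,0,0]],[0.0,[0,0,0],[0,0,0]],[0.0,[0,0,0],[0,0,0]],[0.0,[0,0,0],[0,0,0]],[0.0,[0,0,0],[0,0,0]],[0.0,[0,0,0],[0,0,0]],[0.0,[0,0,0],[0,0,0]]]'
```

```text
clock: 6.6
tool_pos: [0.4445, -0.2882, 0.2872]
orientation: [[0.022, 1.0, 0.001], [1.0, -0.022, 0.0], [0.0, 0.001, -1.0]]
wrist_force: [-0.7, 2.2, 5.6]
gripper_width: 0.253
```

```bash
python3 -m pendant '[[0.0,[0,0,0.006],[0,0,0]],[0.0,[0,0,0.006],[0,0,0]],[0.0,[0,0,0],[0,0,0]]]'
python3 - <<'E'
from h import *
q=cams.camera("scene");crop(q["img"],160,120,280,250,4.5,"pics/s2.png")
E
```

```text
clock: 6.98
tool_pos: [0.4445, -0.2881, 0.2991]
orientation: [[0.022, 1.0, 0.001], [1.0, -0.022, -0.001], [-0.001, 0.001, -1.0]]
wrist_force: [0.3, -0.2, -2.1]
gripper_width: 0.251
```

View pics/s2.png

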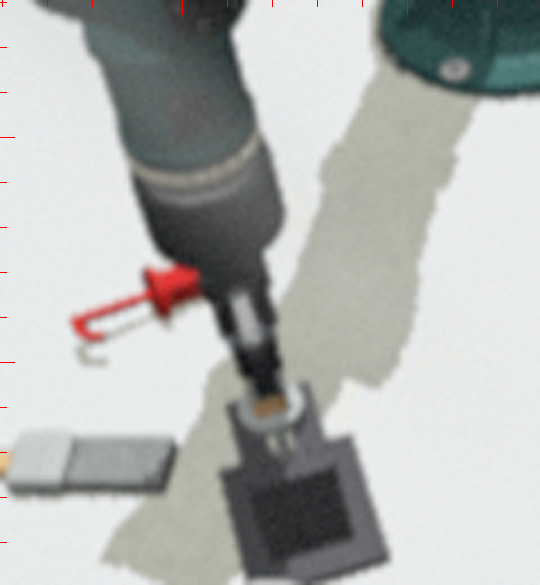

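```bash
python3 -m pendant '[[0.0,[-0.016,0.0004,0],[0,0,0]],[0.0,[-0.016,0.0004,0],[0,0,0]],[0.0,[-0.016,0.0004,0],[0,0,0]],[0.0,[-0.016,0.0004,0],[0,0,0]],[0.0,[-0.016,0.0004,0],[0,0,0]],[0.0,[0,0,0.03],[0,0,0]],[0.0,[0,0,0.04],[0,0,0]],[0.0,[0,0,0.03],[0,0,0]],[0.0,[0.0303,0.0363,0],[0,0,0.0096]],[0.0,[0.0303,0.0363,0],[0,0,0.0096]],[0.0,[0.0303,0.0363,0],[0,0,0.0096]],[0.0,[0.0303,0.0363,0],[0,0,0.0096]],[0.0,[0.0303,0.0363,0],[0,0,0.0096]],[0.0,[0.0303,0.0363,0],[0,0,0.0096]],[0.0,[0.0303,0.0363,0],[0,0,0.0096]],[0.0,[0.0303,0.0363,0],[0,0,0.0096]],[0.0,[0.0303,0.0363,0],[0,0,0.0096]],[0.0,[0.0303,0.0363,0],[0,0,0.0096]]]'
python3 - <<'E'
from h import *
q=cams.camera("scene");crop(q["img"],290,100,430,250,4,"pics/s3.png")
p=cams.camera("top");crop(p["img"],230,80,390,240,4,"pics/t3.png")
s=sense();print(s["clock"],np.round(s["tool_pos"],4),np.round(s["orientation"],3).tolist())
t=s["tool_pos"];R=np.array(s["orientation"])
for z in (.173,.262):
  print(z,[np.round(proj(c,t+R[:,2]*z),1).tolist() for c in(q,p)])
E
```

```text
clock: 9.28
tool_pos: [0.6676, 0.0775, 0.3983]
orientation: [[-0.074, 0.997, -0.001], [0.997, 0.074, -0.0], [-0.0, -0.001, -1.0]]
wrist_force: [0.5, 0.5, -1.2]
gripper_width: 0.251
9.375 [0.6696 0.0835 0.3979] [[-0.083, 0.997, 0.003], [0.997, 0.083, 0.004], [0.004, 0.003, -1.0]]
0.173 [[[383.3, 196.5]], [[294.0, 146.7]]]
0.262 [[[379.9, 219.7]], [[295.7, 155.5]]]
```

View pics/s3.png

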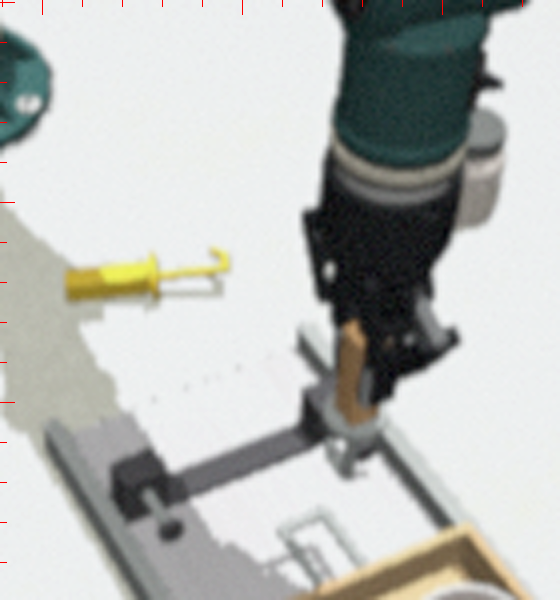

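View pics/t3.png

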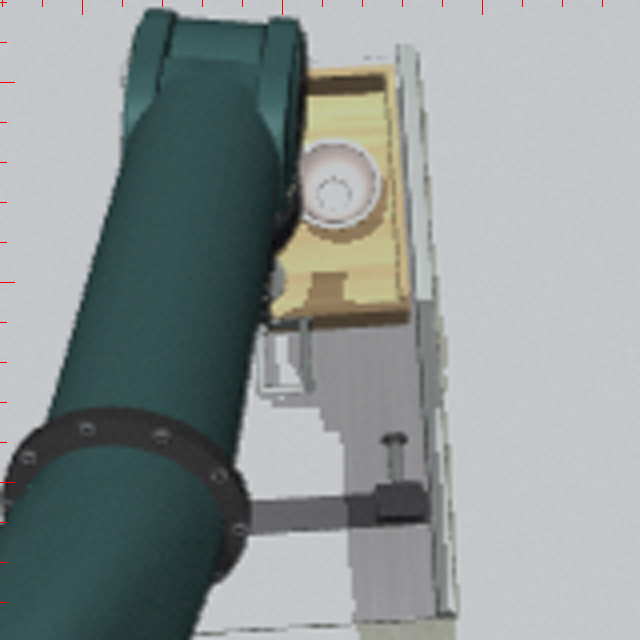

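```bash
python3 -m pendant '[[0.0,[0,0,-0.03],[0,0,0]],[0.0,[0,0,-0.02],[0,0,0]],[0.0,[0,0,0],[0,0,0]],[0.0,[0,0,0],[0,0,0]],[0.0,[0,0,0],[0,0,0]]]'
python3 - <<'E'
from h import *
q=cams.camera("scene");crop(q["img"],340,170,420,270,6,"pics/s4.png")
p=cams.camera("top");crop(p["img"],270,120,340,190,8,"pics/t4.png")
s=sense();print(s["clock"],np.round(s["tool_pos"],4),np.round(s["orientation"],3).tolist(),np.round(s["wrist_force"],2))
t=np.array(s["tool_pos"]);R=np.array(s["orientation"])
y=R[:,1]
for n,v in dict(bottom=(0,.262),tip=(-.026,.262-.016),collar=(0,.196)).items():
  X=t+y*v[0]+R[:,2]*v[1];print(n,np.round(X,4),(np.round((proj(q,X)[0]-[340,170]+.5)*6)).tolist(),(np.round((proj(p,X)[0]-[270,120]+.5)*8)).tolist())
E
```

```text
clock: 10.0
tool_pos: [0.6678, 0.0766, 0.3499]
orientation: [[-0.074, 0.997, 0.002], [0.997, 0.074, 0.0], [0.0, 0.002, -1.0]]
wrist_force: [-0.7, 0.4, -1.3]
gripper_width: 0.252
10.1 [0.6676 0.0768 0.3497] [[-0.074, 0.997, 0.002], [0.997, 0.074, 0.0], [0.0, 0.002, -1.0]] [-0.92  0.06 -2.01]
bottom [0.6681 0.0769 0.0877] [214.0, 371.0] [237.0, 329.0]
tip [0.6421 0.075  0.1036] [186.0, 308.0] [239.0, 386.0]
collar [0.668  0.0769 0.1537] [228.0, 276.0] [228.0, 281.0]
```

View pics/s4.png

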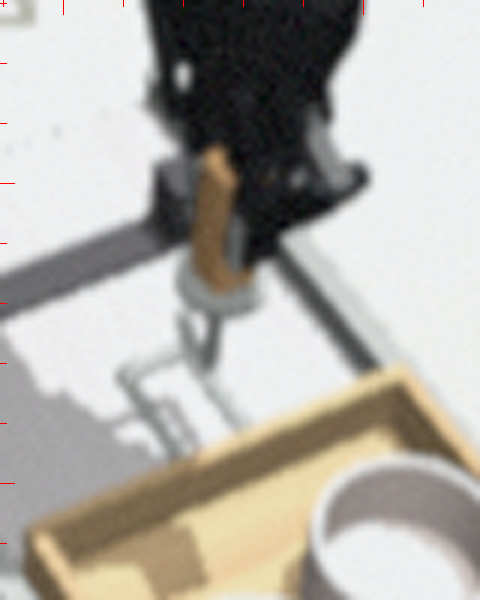

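View pics/t4.png

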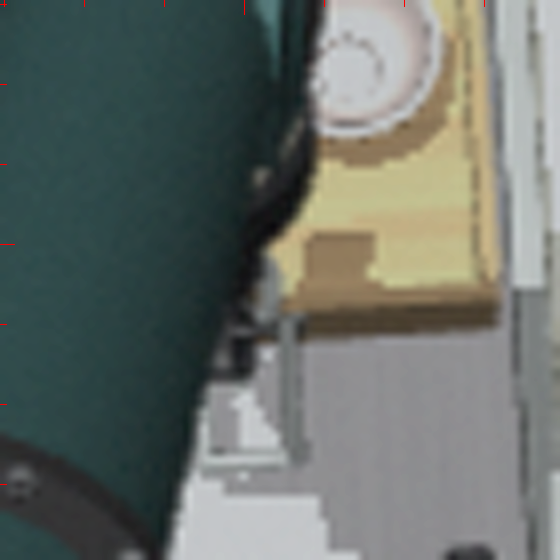

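```bash
python3 - <<'E'
from h import *
import pickle
p,q=pickle.load(open("p0.pkl","rb"))
for a in([373.1,237.5],[371.1,237.5]):print("s",ray(q,a,.048))
for a in([299.6,166.9],[301.1,164.9]):print("t",ray(p,a,.048))
c=lambda x,y:[340+(x+.5)/6-.5,170+(y+.5)/6-.5]
print("bar ends s",ray(q,c(124,376),.048),ray(q,c(192,350),.048))
print("shank bottom s",ray(q,c(207,368),.0877),"tip",ray(q,c(184,318),.1036))
d=lambda x,y:[270+(x+.5)/8-.5,120+(y+.5)/8-.5]
print("bar R corner top",ray(p,d(295,462),.048), "R arm wall",ray(p,d(288,325),.048))
E
```

```text
s [0.65938677 0.07905724 0.048     ]
s [0.65724419 0.07398114 0.048     ]
t [0.65886457 0.07730455 0.048     ]
t [0.66526032 0.07277456 0.048     ]
bar ends s [0.62933071 0.0544505  0.048     ] [0.62802059 0.09055454 0.048     ]
shank bottom s [0.66584781 0.0748676  0.0877    ] tip [0.64731189 0.07148847 0.1036    ]
bar R corner top [0.62610453 0.05572346 0.048     ] R arm wall [0.68039202 0.05920133 0.048     ]
```

```bash
python3 -m pendant '[[0.0,[0,-0.0005,-0.016],[0,0,0]],[0.0,[0,-0.0005,-0.016],[0,0,0]],[0.0,[0,0,-0.012],[0,0,0]],[0.0,[0,0,-0.012],[0,0,0]],[0.0,[0,0,-0.010],[0,0,0]],[0.0,[0,0,0],[0,0,0]],[0.0,[0,0,0],[0,0,0]]]'
python3 - <<'E'
from h import *
q=cams.camera("scene");crop(q["img"],340,170,420,270,6,"pics/s5.png")
E
```

```text
clock: 10.98
tool_pos: [0.6676, 0.0758, 0.283]
orientation: [[-0.074, 0.997, 0.001], [0.997, 0.074, -0.0], [-0.0, 0.001, -1.0]]
wrist_force: [-0.2, 0.1, -1.0]
gripper_width: 0.247
```

View pics/s5.png

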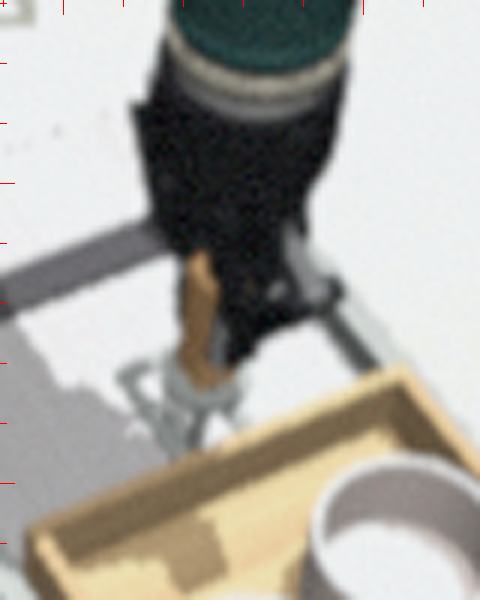

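```bash
python3 -m pendant '[[0.0,[-0.01,-0.0007,0],[0,0,0]],[0.0,[-0.01,-0.0007,0],[0,0,0]],[0.0,[-0.007,-0.0005,0],[0,0,0]],[0.0,[-0.003,-0.0002,0],[0,0,0]],[0.0,[0,0,0],[0,0,0]]]';python3 -m pendant '[[0.0,[-0.002,-0.0001,0],[0,0,0]],[0.0,[0,0,0],[0,0,0]]]'
```

```text
clock: 11.65
tool_pos: [0.6373, 0.0739, 0.2829]
orientation: [[-0.074, 0.997, 0.0], [0.997, 0.074, 0.0], [0.0, 0.0, -1.0]]
wrist_force: [0.6, -0.6, -1.2]
gripper_width: 0.252
clock: 11.9
tool_pos: [0.636, 0.0738, 0.2829]
orientation: [[-0.074, 0.997, 0.002], [0.997, 0.074, -0.0], [-0.0, 0.002, -1.0]]
wrist_force: [1.6, 0.3, -2.0]
gripper_width: 0.25
```

```bash
python3 -m pendant '[[0.0,[-0.0015,-0.0001,0],[0,0,0]],[0.0,[0,0,0],[0,0,0]]]'; python3 - <<'E'
from h import *
for i in range(2):
  q=cams.camera("scene");s=sense();print(s["clock"],np.round(s["tool_pos"],4),np.round(s["wrist_force"],2))
crop(q["img"],330,170,410,270,6,"pics/s6.png")
E
```

```text
clock: 12.15
tool_pos: [0.6347, 0.0737, 0.283]
orientation: [[-0.074, 0.997, 0.003], [0.997, 0.074, -0.0], [-0.0, 0.003, -1.0]]
wrist_force: [3.4, -0.2, -2.5]
gripper_width: 0.248
12.2 [0.6347 0.0737 0.283 ] [ 2.62  0.24 -2.59]
12.25 [0.6346 0.0737 0.283 ] [ 3.58  0.39 -2.8 ]
```

View pics/s6.png

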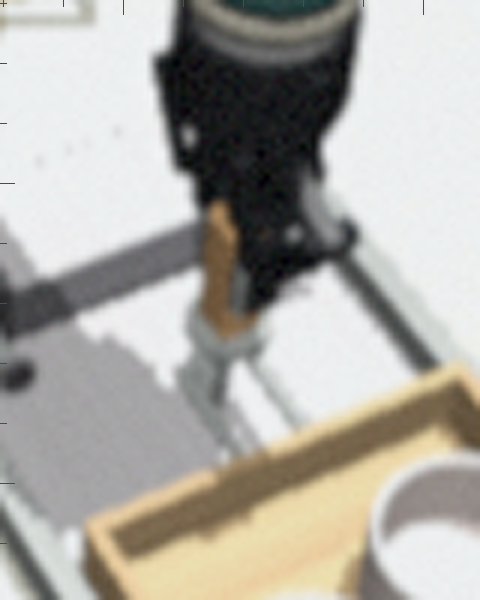

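```bash
python3 -m pendant '[[0.0,[0.001,0.0001,0],[0,0,0]],[0.0,[0,0,0.004],[0,0,0]],[0.0,[0,0,0.004],[0,0,0]],[0.0,[0,0,0.004],[0,0,0]],[0.0,[0,0,0],[0,0,0]]]'; python3 - <<'E'
from h import *
for i in range(1):
  q=cams.camera("scene");s=sense();print(s["clock"],np.round(s["tool_pos"],4),np.round(s["wrist_force"],2))
crop(q["img"],330,170,410,270,6,"pics/s7.png")
E
```

```text
clock: 12.88
tool_pos: [0.6347, 0.0736, 0.2954]
orientation: [[-0.074, 0.997, -0.0], [0.997, 0.074, 0.0], [0.0, -0.0, -1.0]]
wrist_force: [2.8, 0.2, -0.7]
gripper_width: 0.251
12.925 [0.6347 0.0737 0.2952] [ 1.84 -0.35 -0.55]
```

View pics/s7.png

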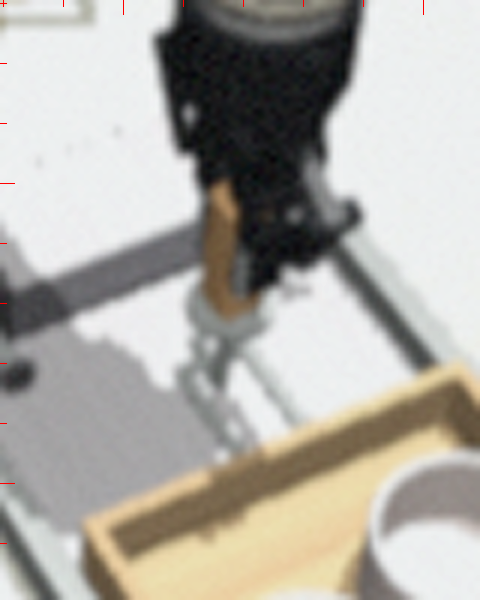

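```bash
python3 -m pendant '[[0.0,[-0.001,-0.0001,0],[0,0,0]],[0.0,[-0.0015,-0.0001,0],[0,0,0]],[0.0,[-0.002,-0.0001,0],[0,0,0]],[0.0,[-0.002,-0.0002,0],[0,0,0]],[0.0,[-0.002,-0.0001,0],[0,0,0]]]'; python3 -m pendant '[[0.0,[-0.002,-0.0002,0],[0,0,0]],[0.0,[-0.002,-0.0001,0],[0,0,0]],[0.0,[-0.002,-0.0001,0],[0,0,0]],[0.0,[-0.002,-0.0002,0],[0,0,0]]]';python3 -m pendant '[[0.0,[-0.0025,-0.0002,0],[0,0,0]],[0.0,[-0.0025,-0.0002,0],[0,0,0]]]';python3 -m pendant '[[0.0,[-0.0025,-0.0002,0],[0,0,0]],[0.0,[-0.0025,-0.0002,0],[0,0,0]]]'
```

```text
clock: 13.55
tool_pos: [0.6271, 0.0731, 0.2951]
orientation: [[-0.074, 0.997, 0.003], [0.997, 0.074, 0.0], [-0.0, 0.003, -1.0]]
wrist_force: [4.5, -1.0, 0.3]
gripper_width: 0.249
clock: 14.05
tool_pos: [0.6191, 0.0725, 0.2951]
orientation: [[-0.074, 0.997, 0.003], [0.997, 0.074, -0.0], [-0.0, 0.003, -1.0]]
wrist_force: [5.0, 1.0, 0.5]
gripper_width: 0.255
clock: 14.3
tool_pos: [0.614, 0.0722, 0.2951]
orientation: [[-0.074, 0.997, 0.003], [0.997, 0.074, 0.0], [-0.0, 0.003, -1.0]]
wrist_force: [4.9, 0.0, -0.6]
gripper_width: 0.253
clock: 14.55
tool_pos: [0.6091, 0.0717, 0.2952]
orientation: [[-0.074, 0.997, 0.003], [0.997, 0.074, 0.0], [-0.0, 0.003, -1.0]]
wrist_force: [5.2, 0.2, -0.6]
gripper_width: 0.248
```

```bash
python3 - <<'E'
from h import *
for i in range(6):
  c=cams.camera("scene" if i<4 else "top");s=sense();print(round(s["clock"],3),np.round(s["tool_pos"],4),np.round(s["wrist_force"],2))
  if i==3:q=c
crop(q["img"],290,150,450,290,4,"pics/s8.png");crop(c["img"],250,80,360,240,3.7,"pics/t8.png")
E
python3 -m pendant '[[0.0,[0,0,0],[0,0,0]],[0.0,[0,0,0],[0,0,0]]]'
```

```text
14.6 [0.6087 0.0717 0.2951] [ 4.64  1.5  -0.68]
14.65 [0.6088 0.0717 0.2951] [ 4.91  0.56 -0.82]
14.7 [0.6088 0.0717 0.2951] [4.49 0.51 0.29]
14.75 [0.6088 0.0717 0.2951] [4.48 0.53 1.52]
14.8 [0.6089 0.0717 0.295 ] [5.06 0.4  0.67]
14.85 [0.6089 0.0717 0.295 ] [ 4.77 -0.12  0.2 ]
clock: 15.1
tool_pos: [0.6088, 0.0717, 0.295]
orientation: [[-0.074, 0.997, 0.002], [0.997, 0.074, 0.0], [-0.0, 0.002, -1.0]]
wrist_force: [4.9, -0.0, 0.2]
gripper_width: 0.249
```

View pics/s8.png

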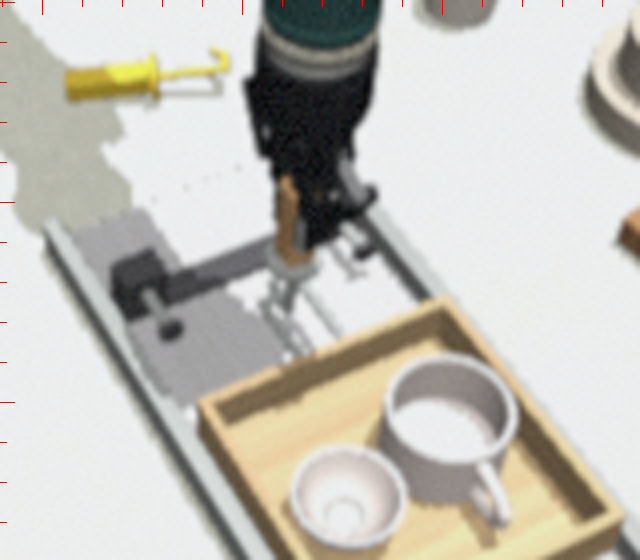

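View pics/t8.png

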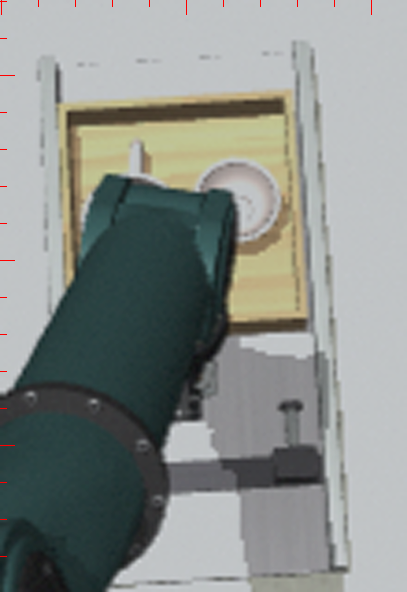

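```bash
python3 -m pendant '[[0.0,[-0.002,-0.0001,0],[0,0,0]],[0.0,[-0.003,-0.0002,0],[0,0,0]],[0.0,[-0.004,-0.0003,0],[0,0,0]],[0.0,[-0.004,-0.0003,0],[0,0,0]],[0.0,[-0.004,-0.0003,0],[0,0,0]],[0.0,[-0.004,-0.0003,0],[0,0,0]],[0.0,[-0.004,-0.0003,0],[0,0,0]],[0.0,[-0.004,-0.0003,0],[0,0,0]],[0.0,[-0.004,-0.0003,0],[0,0,0]],[0.0,[-0.003,-0.0002,0],[0,0,0]],[0.0,[-0.002,-0.0001,0],[0,0,0]]]'; python3 - <<'E'
from h import *
q=cams.camera("scene");s=sense();print(round(s["clock"],3),np.round(s["tool_pos"],4),np.round(s["wrist_force"],2))
p=cams.camera("top")
crop(q["img"],290,150,450,290,4,"pics/s9.png");crop(p["img"],290,130,360,240,5,"pics/t9.png")
E
```

```text
clock: 16.48
tool_pos: [0.571, 0.0691, 0.2951]
orientation: [[-0.074, 0.997, 0.002], [0.997, 0.074, 0.0], [-0.0, 0.002, -1.0]]
wrist_force: [5.0, 0.0, -0.4]
gripper_width: 0.253
16.525 [0.5708 0.069  0.295 ] [5.23 0.4  0.7 ]
```

View pics/s9.png

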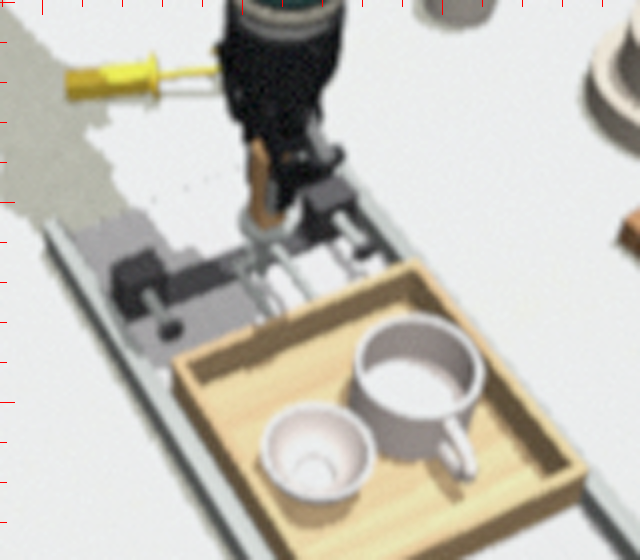

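View pics/t9.png

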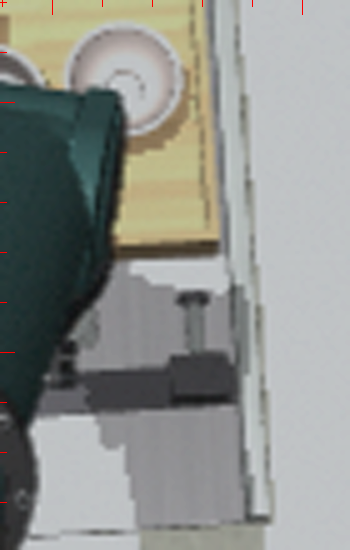

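```bash
python3 -m pendant '[[0.0,[-0.002,-0.0001,0],[0,0,0]],[0.0,[-0.002,-0.0002,0],[0,0,0]],[0.0,[-0.002,-0.0001,0],[0,0,0]],[0.0,[-0.002,-0.0002,0],[0,0,0]],[0.0,[-0.002,-0.0001,0],[0,0,0]],[0.0,[-0.002,-0.0002,0],[0,0,0]],[0.0,[-0.002,-0.0001,0],[0,0,0]]]'; for i in 1 ; do python3 -m pendant '[[0.0,[-0.001,-0.0001,0],[0,0,0]],[0.0,[-0.001,0,0],[0,0,0]],[0.0,[-0.001,-0.0001,0],[0,0,0]],[0.0,[-0.001,-0.0001,0],[0,0,0]]]';done
```

```text
clock: 17.45
tool_pos: [0.5571, 0.068, 0.2951]
orientation: [[-0.074, 0.997, 0.002], [0.997, 0.074, -0.0], [-0.0, 0.002, -1.0]]
wrist_force: [4.4, 0.2, 0.7]
gripper_width: 0.25
clock: 17.95
tool_pos: [0.5531, 0.0678, 0.2951]
orientation: [[-0.074, 0.997, 0.002], [0.997, 0.074, 0.0], [-0.0, 0.002, -1.0]]
wrist_force: [5.9, 0.3, 0.5]
gripper_width: 0.25
```

```bash
python3 -m pendant '[[0.0,[-0.001,-0.0001,0],[0,0,0]],[0.0,[-0.001,-0.0001,0],[0,0,0]]]';python3 -m pendant '[[0.0,[-0.001,-0.0001,0],[0,0,0]],[0.0,[-0.001,0,0],[0,0,0]]]'
```

```text
clock: 18.2
tool_pos: [0.5512, 0.0676, 0.295]
orientation: [[-0.074, 0.997, 0.002], [0.997, 0.074, 0.0], [-0.0, 0.002, -1.0]]
wrist_force: [6.9, 0.6, 0.5]
gripper_width: 0.25
clock: 18.45
tool_pos: [0.5492, 0.0675, 0.2951]
orientation: [[-0.074, 0.997, 0.003], [0.997, 0.074, 0.0], [-0.0, 0.003, -1.0]]
wrist_force: [5.5, 0.1, 0.0]
gripper_width: 0.253
```

```bash
python3 -m pendant '[[0.0,[-0.001,-0.0001,0],[0,0,0]],[0.0,[-0.001,-0.0001,0],[0,0,0]]]';python3 -m pendant '[[0.0,[-0.001,-0.0001,0],[0,0,0]],[0.0,[-0.001,0,0],[0,0,0]]]'
```

```text
clock: 18.7
tool_pos: [0.5472, 0.0673, 0.2951]
orientation: [[-0.074, 0.997, 0.002], [0.997, 0.074, 0.0], [-0.0, 0.002, -1.0]]
wrist_force: [6.2, 0.7, 0.7]
gripper_width: 0.25
clock: 18.95
tool_pos: [0.5452, 0.0672, 0.2951]
orientation: [[-0.074, 0.997, 0.002], [0.997, 0.074, -0.0], [-0.0, 0.002, -1.0]]
wrist_force: [5.3, 0.1, -1.1]
gripper_width: 0.251
```

```bash
python3 -m pendant '[[0.0,[-0.001,-0.0001,0],[0,0,0]],[0.0,[-0.001,-0.0001,0],[0,0,0]]]';python3 -m pendant '[[0.0,[-0.001,-0.0001,0],[0,0,0]],[0.0,[-0.001,0,0],[0,0,0]]]'; python3 - <<'E'
from h import *
p=cams.camera("top");s=sense();print(round(s["clock"],3),np.round(s["tool_pos"],4),np.round(s["wrist_force"],2))
crop(p["img"],290,130,360,240,5,"pics/t10.png")
E
```

```text
clock: 19.2
tool_pos: [0.5431, 0.067, 0.2951]
orientation: [[-0.074, 0.997, 0.002], [0.997, 0.074, 0.0], [-0.0, 0.002, -1.0]]
wrist_force: [5.1, 0.1, -0.4]
gripper_width: 0.25
clock: 19.45
tool_pos: [0.5412, 0.0669, 0.2951]
orientation: [[-0.074, 0.997, 0.002], [0.997, 0.074, 0.0], [-0.0, 0.002, -1.0]]
wrist_force: [5.1, 0.6, -0.7]
gripper_width: 0.256
19.5 [0.541  0.0669 0.2951] [5.5  0.33 0.77]
```

View pics/t10.png

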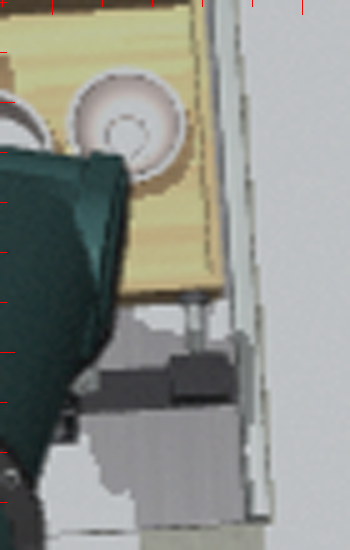

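```bash
python3 -m pendant '[[0.0,[-0.001,-0.0001,0],[0,0,0]],[0.0,[-0.001,-0.0001,0],[0,0,0]]]';python3 -m pendant '[[0.0,[-0.001,-0.0001,0],[0,0,0]],[0.0,[-0.001,0,0],[0,0,0]]]'
```

```text
clock: 19.75
tool_pos: [0.54, 0.0668, 0.2952]
orientation: [[-0.074, 0.997, 0.005], [0.997, 0.074, -0.0], [-0.0, 0.005, -1.0]]
wrist_force: [7.8, 0.6, -2.5]
gripper_width: 0.254
clock: 20.0
tool_pos: [0.5389, 0.0668, 0.2953]
orientation: [[-0.074, 0.997, 0.009], [0.997, 0.074, -0.0], [-0.001, 0.009, -1.0]]
wrist_force: [9.8, 0.7, -3.7]
gripper_width: 0.248
```

```bash
python3 -m pendant '[[0.0,[-0.001,-0.0001,0],[0,0,0]],[0.0,[-0.001,-0.0001,0],[0,0,0]]]';python3 -m pendant '[[0.0,[-0.001,-0.0001,0],[0,0,0]],[0.0,[0,0,0],[0,0,0]]]'
```

```text
clock: 20.25
tool_pos: [0.5379, 0.0667, 0.2954]
orientation: [[-0.074, 0.997, 0.012], [0.997, 0.074, -0.0], [-0.001, 0.012, -1.0]]
wrist_force: [12.0, 1.0, -7.3]
gripper_width: 0.249
clock: 20.5
tool_pos: [0.5373, 0.0667, 0.2955]
orientation: [[-0.074, 0.997, 0.013], [0.997, 0.074, -0.0], [-0.001, 0.013, -1.0]]
wrist_force: [10.4, 1.9, -7.2]
gripper_width: 0.254
```

```bash
python3 -m pendant '[[0.0,[0,0,-0.0007],[0,0,0]],[0.0,[0,0,0],[0,0,0]]]';python3 -m pendant '[[0.0,[-0.001,-0.0001,-0.0003],[0,0,0]],[0.0,[0,0,0],[0,0,0]]]'
```

```text
clock: 20.75
tool_pos: [0.5375, 0.0667, 0.2953]
orientation: [[-0.074, 0.997, 0.013], [0.997, 0.074, 0.0], [-0.001, 0.013, -1.0]]
wrist_force: [10.2, 0.1, -2.1]
gripper_width: 0.246
clock: 21.0
tool_pos: [0.537, 0.0666, 0.2953]
orientation: [[-0.074, 0.997, 0.015], [0.997, 0.074, 0.0], [-0.001, 0.015, -1.0]]
wrist_force: [11.7, 1.0, -2.4]
gripper_width: 0.246
```

```bash
python3 -m pendant '[[0.0,[-0.001,-0.0001,-0.0003],[0,0,0]],[0.0,[-0.001,-0.0001,-0.0002],[0,0,0]],[0.0,[0,0,0],[0,0,0]]]'; python3 - <<'E'
from h import *
for i in range(3):
  q=cams.camera("scene");s=sense();print(round(s["clock"],3),np.round(s["tool_pos"],4),np.round(s["wrist_force"],2))
crop(q["img"],290,150,450,290,4,"pics/s11.png")
E
```

```text
clock: 21.38
tool_pos: [0.536, 0.0665, 0.2953]
orientation: [[-0.074, 0.997, 0.018], [0.997, 0.074, 0.0], [-0.001, 0.018, -1.0]]
wrist_force: [13.2, 0.5, -1.2]
gripper_width: 0.251
21.425 [0.536  0.0665 0.2953] [12.17  0.76 -1.78]
21.475 [0.536  0.0665 0.2953] [12.39  1.34 -1.56]
21.525 [0.536  0.0665 0.2953] [11.62  0.95 -1.63]
```

View pics/s11.png

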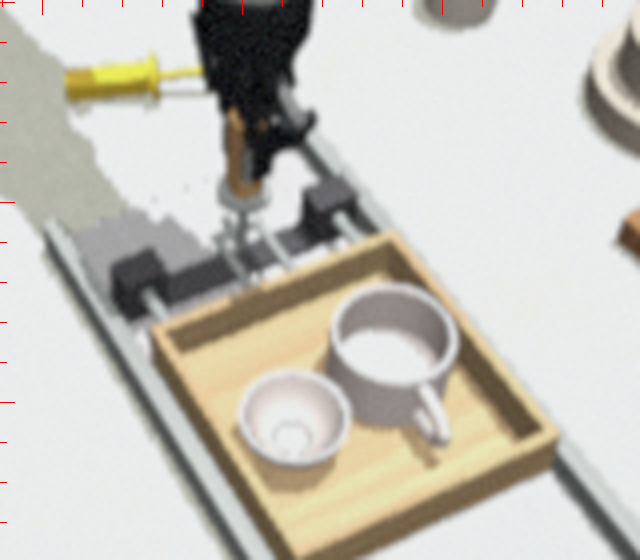

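```bash
python3 -m pendant '[[0.0,[-0.001,-0.0001,-0.0002],[0,0,0]],[0.0,[-0.001,0,-0.0002],[0,0,0]],[0.0,[0,0,0],[0,0,0]]]'; python3 - <<'E'
from h import *
for i in range(4):
  q=cams.camera("top");s=sense();print(round(s["clock"],3),np.round(s["tool_pos"],4),np.round(s["wrist_force"],2))
E
```

```text
clock: 21.9
tool_pos: [0.535, 0.0665, 0.2953]
orientation: [[-0.074, 0.997, 0.021], [0.997, 0.074, 0.0], [-0.001, 0.021, -1.0]]
wrist_force: [13.5, 0.9, -2.7]
gripper_width: 0.248
21.95 [0.535  0.0665 0.2953] [13.57  2.42 -1.5 ]
22.0 [0.535  0.0665 0.2953] [14.99  0.12 -2.17]
22.05 [0.535  0.0665 0.2953] [14.82  1.76 -1.41]
22.1 [0.535  0.0665 0.2953] [13.98  1.38 -1.83]
```

```bash
python3 -m pendant '[[0.0,[-0.0012,-0.0001,-0.0002],[0,0,0]],[0.0,[0,0,0],[0,0,0]],[0.0,[0,0,0],[0,0,0]]]'; python3 - <<'E'
from h import *
f=[]
for i in range(6):
  q=cams.camera("top");s=sense();f.append(s["wrist_force"])
print(round(s["clock"],3),np.round(s["tool_pos"],4),np.round(f,1).tolist(),np.round(np.mean(f,0),2))
E
```

```text
clock: 22.48
tool_pos: [0.5344, 0.0665, 0.2953]
orientation: [[-0.074, 0.997, 0.023], [0.997, 0.074, 0.0], [-0.001, 0.023, -1.0]]
wrist_force: [15.3, 1.2, -1.0]
gripper_width: 0.249
22.775 [0.5344 0.0665 0.2953] [[15.3, 1.7, -1.5], [14.2, 1.6, -1.8], [15.3, 1.4, -1.4], [14.4, 0.6, -1.2], [14.5, 1.0, -2.3], [14.7, 1.8, -1.6]] [14.73  1.34 -1.64]
```

```bash
python3 -m pendant '[[0.0,[-0.0008,-0.0001,-0.0002],[0,0,0]],[0.0,[0,0,0],[0,0,0]],[0.0,[0,0,0],[0,0,0]],[0.0,[0,0,0],[0,0,0]]]'; python3 - <<'E'
from h import *
f=[]
for i in range(10):
  q=cams.camera("top" if i else "scene");s=sense();f.append(s["wrist_force"])
  if i==0:crop(q["img"],290,150,450,290,4,"pics/s12.png")
print(round(s["clock"],3),np.round(s["tool_pos"],4),np.round(f,1).tolist(),np.round(np.mean(f,0),2))
E
python3 -m pendant '[[0.0,[0,0,0],[0,0,0]],[0.0,[0,0,0],[0,0,0]],[0.0,[0,0,0],[0,0,0]],[0.0,[0,0,0],[0,0,0]],[0.0,[0,0,0],[0,0,0]]]'
```

```text
clock: 23.28
tool_pos: [0.5341, 0.0664, 0.2953]
orientation: [[-0.074, 0.997, 0.025], [0.997, 0.074, 0.0], [-0.001, 0.025, -1.0]]
wrist_force: [15.8, 1.7, -1.5]
gripper_width: 0.249
23.775 [0.5341 0.0664 0.2953] [[15.7, 0.8, -0.9], [16.1, 0.6, -1.9], [15.8, 1.1, -1.5], [15.9, 0.9, -2.2], [15.7, 1.6, -0.9], [15.0, 1.0, -2.7], [15.1, 1.4, -1.4], [15.3, 1.5, -0.4], [15.3, 0.9, -1.3], [16.4, 1.4, -2.3]] [15.62  1.1  -1.55]
clock: 24.4
tool_pos: [0.5341, 0.0664, 0.2953]
orientation: [[-0.074, 0.997, 0.025], [0.997, 0.074, 0.0], [-0.001, 0.025, -1.0]]
wrist_force: [15.7, 0.4, -1.4]
gripper_width: 0.245
```

```bash
python3 -m pendant '[[0.0,[0.002,0.0001,0.0004],[0,0,0]],[0.0,[0.002,0.0002,0.0004],[0,0,0]],[0.0,[0.002,0.0001,0.0004],[0,0,0]],[0.0,[0.002,0.0002,0.0004],[0,0,0]],[0.0,[0,0,0],[0,0,0]]]'
```

```text
clock: 25.02
tool_pos: [0.538, 0.0666, 0.2953]
orientation: [[-0.074, 0.997, 0.011], [0.997, 0.074, 0.0], [-0.001, 0.011, -1.0]]
wrist_force: [9.5, 1.7, -1.0]
gripper_width: 0.25
```

```bash
python3 -m pendant '[[0.0,[0.002,0.0001,0.0002],[0,0,0]],[0.0,[0.002,0.0002,0.0001],[0,0,0]],[0.0,[0.002,0.0001,0],[0,0,0]],[0.0,[0.002,0.0002,0],[0,0,0]],[0.0,[0,0,0],[0,0,0]],[0.0,[0,0,0],[0,0,0]]]';python3 -m pendant '[[0.0,[0.002,0.0001,0],[0,0,0]],[0.0,[0,0,0],[0,0,0]]]'
```

```text
clock: 25.78
tool_pos: [0.5418, 0.0668, 0.294]
orientation: [[-0.074, 0.997, -0.001], [0.997, 0.074, -0.0], [0.0, -0.001, -1.0]]
wrist_force: [3.1, 0.3, 1.3]
gripper_width: 0.247
clock: 26.02
tool_pos: [0.543, 0.0669, 0.2935]
orientation: [[-0.074, 0.997, -0.005], [0.997, 0.074, -0.0], [0.0, -0.005, -1.0]]
wrist_force: [0.6, 0.6, -1.0]
gripper_width: 0.251
```

```bash
python3 -m pendant '[[0.0,[0.002,0.0001,0],[0,0,0]],[0.0,[0,0,-0.003],[0,0,0]],[0.0,[0,0,-0.003],[0,0,0]],[0.0,[0,0,-0.003],[0,0,0]],[0.0,[0,0,0],[0,0,0]]]'; python3 - <<'E'
from h import *
q=cams.camera("scene");s=sense();print(round(s["clock"],3),np.round(s["tool_pos"],4),np.round(s["wrist_force"],2))
crop(q["img"],320,160,400,260,6,"pics/s13.png")
p=cams.camera("top");crop(p["img"],270,130,360,240,5,"pics/t13.png")
E
```

```text
clock: 26.65
tool_pos: [0.5461, 0.067, 0.2849]
orientation: [[-0.074, 0.997, -0.001], [0.997, 0.074, -0.0], [-0.0, -0.001, -1.0]]
wrist_force: [-0.5, -0.1, -2.0]
gripper_width: 0.249
26.7 [0.5463 0.067  0.2851] [-0.17 -0.27 -0.9 ]
```

View pics/s13.png

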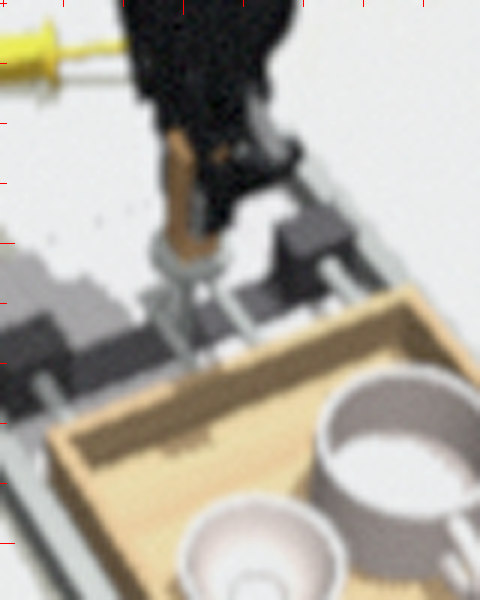

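View pics/t13.png

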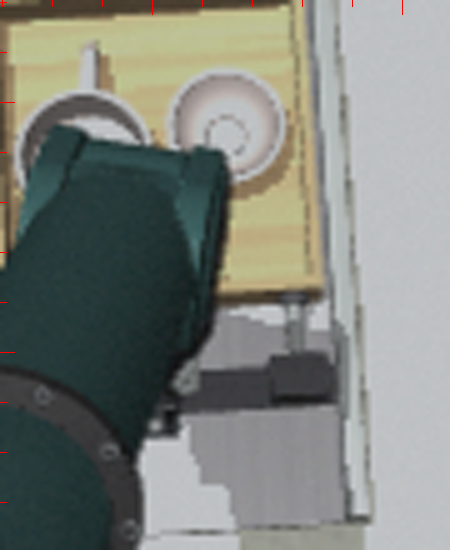

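```bash
python3 -m pendant '[[0.0,[0,0,-0.002],[0,0,0]],[0.0,[0.002,0.0001,0],[0,0,0]],[0.0,[0.002,0.0002,0],[0,0,0]],[0.0,[0.002,0.0001,0],[0,0,0]],[0.0,[0,0,0],[0,0,0]]]';python3 -m pendant '[[0.0,[0.002,0.0001,0],[0,0,0]],[0.0,[0.002,0.0002,0],[0,0,0]],[0.0,[0,0,0],[0,0,0]]]'
```

```text
clock: 27.38
tool_pos: [0.5526, 0.0674, 0.2834]
orientation: [[-0.074, 0.997, 0.0], [0.997, 0.074, -0.0], [-0.0, 0.0, -1.0]]
wrist_force: [-1.1, -0.2, -1.5]
gripper_width: 0.247
clock: 27.75
tool_pos: [0.5566, 0.0678, 0.2833]
orientation: [[-0.074, 0.997, 0.0], [0.997, 0.074, -0.0], [-0.0, 0.0, -1.0]]
wrist_force: [-0.1, 0.7, -2.1]
gripper_width: 0.249
```

```bash
python3 -m pendant '[[0.0,[0.005,0.0004,0],[0,0,0]],[0.0,[0.005,0.0003,0],[0,0,0]],[0.0,[0.005,0.0004,0],[0,0,0]],[0.0,[0.004,0.0003,0],[0,0,0]],[0.0,[0,0,0],[0,0,0]],[0.0,[0,0,0],[0,0,0]]]'; python3 - <<'E'
from h import *
q=cams.camera("scene");s=sense();print(round(s["clock"],3),np.round(s["tool_pos"],4),np.round(s["wrist_force"],2))
crop(q["img"],320,160,400,260,6,"pics/s14.png")
E
```

```text
clock: 28.5
tool_pos: [0.5752, 0.0691, 0.2832]
orientation: [[-0.074, 0.997, -0.0], [0.997, 0.074, -0.0], [-0.0, -0.0, -1.0]]
wrist_force: [-0.7, -0.1, -1.2]
gripper_width: 0.252
28.55 [0.5751 0.0691 0.2832] [-0.4   0.18 -1.74]
```

View pics/s14.png

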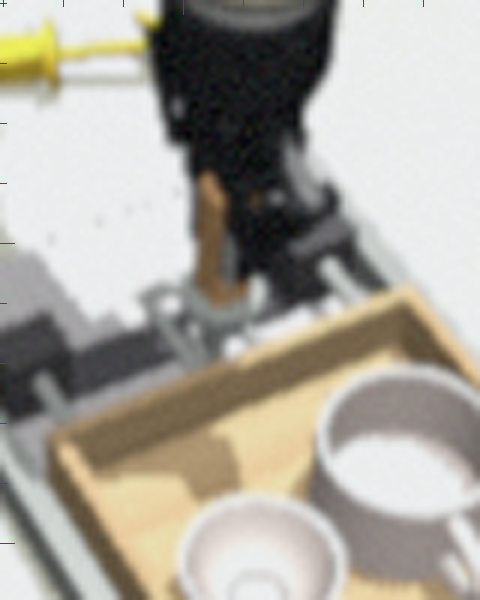

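```bash
python3 -m pendant '[[0.0,[0,0,0.004],[0,0,0]],[0.0,[0,0,0.006],[0,0,0]],[0.0,[0,0,0.006],[0,0,0]]]';python3 -m pendant '[[0.0,[0,0,0.008],[0,0,0]],[0.0,[0,0,0.01],[0,0,0]],[0.0,[0,0,0.02],[0,0,0]],[0.0,[0,0,0.03],[0,0,0]],[0.0,[0,0,0.03],[0,0,0]],[0.0,[0,0,0],[0,0,0]]]'; python3 - <<'E'
from h import *
q=cams.camera("scene");s=sense();print(round(s["clock"],3),np.round(s["tool_pos"],4),np.round(s["wrist_force"],2))
crop(q["img"],290,100,450,290,3.1,"pics/s15.png")
E
```

```text
clock: 28.92
tool_pos: [0.5754, 0.0691, 0.2999]
orientation: [[-0.074, 0.997, 0.0], [0.997, 0.074, 0.0], [0.0, 0.0, -1.0]]
wrist_force: [0.7, 0.4, -1.4]
gripper_width: 0.25
clock: 29.68
tool_pos: [0.5762, 0.0689, 0.4001]
orientation: [[-0.074, 0.997, 0.006], [0.997, 0.074, 0.001], [0.001, 0.006, -1.0]]
wrist_force: [0.9, -0.1, -2.3]
gripper_width: 0.247
29.725 [0.5755 0.0691 0.3984] [ 0.45  0.02 -1.96]
```

View pics/s15.png

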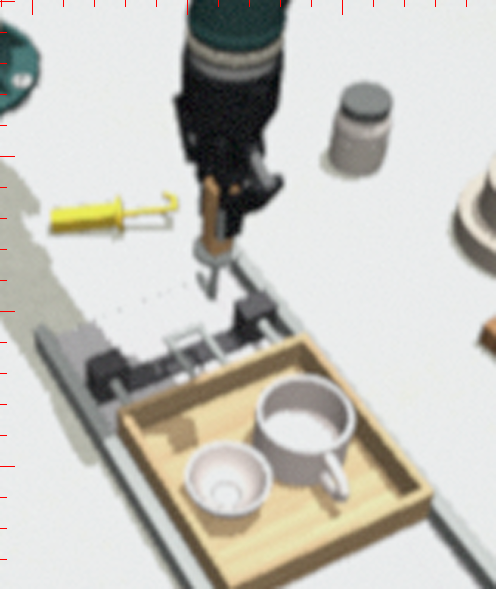

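```bash
python3 -m pendant '[[0.0,[-0.0211,-0.0355,0],[0,0,-0.0096]],[0.0,[-0.0211,-0.0355,0],[0,0,-0.0096]],[0.0,[-0.0211,-0.0355,0],[0,0,-0.0096]],[0.0,[-0.0211,-0.0355,0],[0,0,-0.0096]],[0.0,[-0.0211,-0.0355,0],[0,0,-0.0096]],[0.0,[-0.0211,-0.0355,0],[0,0,-0.0096]],[0.0,[-0.0211,-0.0355,0],[0,0,-0.0096]],[0.0,[-0.0211,-0.0355,0],[0,0,-0.0096]],[0.0,[-0.0211,-0.0355,0],[0,0,-0.0096]],[0.0,[-0.0211,-0.0355,0],[0,0,-0.0096]],[0.0,[0,0,0],[0,0,0]],[0.0,[0,0,0],[0,0,0]]]'; python3 - <<'E'
from h import *
q=cams.camera("scene");p=cams.camera("top");s=sense();print(round(s["clock"],3),np.round(s["tool_pos"],4),np.round(s["orientation"],3).tolist())
crop(q["img"],150,130,250,240,5,"pics/s16.png");crop(p["img"],390,200,450,270,8,"pics/t16.png")
t=np.array(s["tool_pos"]);R=np.array(s["orientation"]);y=R[:,1]
for n,v in dict(bottom=(0,.262),tip=(-.026,.262-.016),collartop=(0,.196)).items():
  X=t+y*v[0]+R[:,2]*v[1];print(n,np.round(X,4),(np.round((proj(q,X)[0]-[150,130]+.5)*5)).tolist(),(np.round((proj(p,X)[0]-[390,200]+.5)*8)).tolist())
E
```

```text
clock: 31.22
tool_pos: [0.3642, -0.2853, 0.3965]
orientation: [[0.022, 1.0, -0.002], [1.0, -0.022, 0.001], [0.001, -0.002, -1.0]]
wrist_force: [-0.0, 0.4, -1.9]
gripper_width: 0.252
31.325 [ 0.3649 -0.2847  0.3967] [[0.02, 1.0, -0.001], [1.0, -0.02, 0.001], [0.001, -0.001, -1.0]]
bottom [ 0.3646 -0.2844  0.1347] [318.0, 263.0] [290.0, 505.0]
tip [ 0.3387 -0.2839  0.1507] [303.0, 213.0] [301.0, 578.0]
collartop [ 0.3647 -0.2845  0.2007] [293.0, 178.0] [334.0, 495.0]
```

View pics/s16.png

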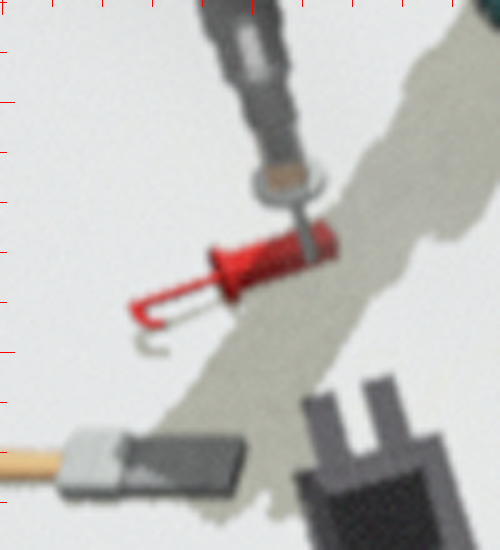

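View pics/t16.png

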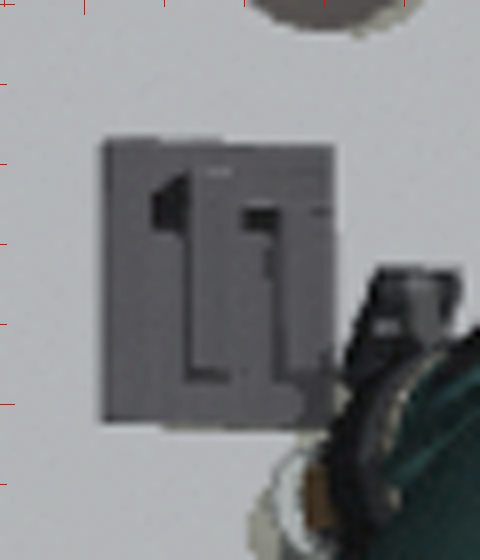

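```bash
python3 -m pendant '[[0.0,[0,-0.001,-0.025],[0,0,0]],[0.0,[0,0,-0.03],[0,0,0]],[0.0,[0,0,-0.025],[0,0,0]],[0.0,[0,0,-0.016],[0,0,0]],[0.0,[0,0,0],[0,0,0]],[0.0,[0,0,0],[0,0,0]],[0.0,[0,0,0],[0,0,0]]]'; python3 - <<'E'
from h import *
q=cams.camera("scene");s=sense();print(round(s["clock"],3),np.round(s["tool_pos"],4),np.round(s["orientation"],3).tolist())
crop(q["img"],180,160,260,250,6,"pics/s17.png")
c=lambda x,y,x0,y0,f:[x0+(x+.5)/f-.5,y0+(y+.5)/f-.5]
print("slot mouth s",ray(q,c(350,389,150,130,5),.085),"slot end", ray(q,c(376,450,150,130,5),.085))
print("shank at collar-under s prev",ray(q,c(316,262,150,130,5),.1347))
E
```

```text
clock: 32.2
tool_pos: [0.3648, -0.2868, 0.302]
orientation: [[0.021, 1.0, 0.001], [1.0, -0.021, -0.001], [-0.001, 0.001, -1.0]]
wrist_force: [0.2, -0.2, -1.3]
gripper_width: 0.248
32.25 [ 0.3647 -0.2869  0.302 ] [[0.022, 1.0, 0.001], [1.0, -0.022, -0.001], [-0.001, 0.001, -1.0]]
slot mouth s [ 0.41943286 -0.28818798  0.085     ] slot end [ 0.46907676 -0.28493329  0.085     ]
shank at collar-under s prev [ 0.36402493 -0.2852775   0.1347    ]
```

View pics/s17.png

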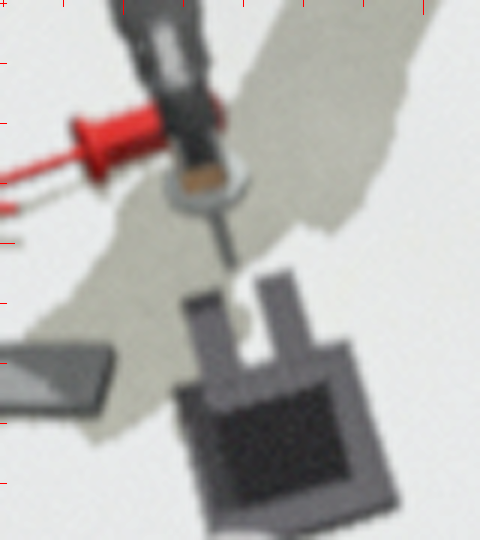

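```bash
python3 -m pendant '[[0.0,[0.015,-0.0001,-0.002],[0,0,0]],[0.0,[0.015,-0.0002,0],[0,0,0]],[0.0,[0.01,-0.0002,0],[0,0,0]],[0.0,[0.01,-0.0002,0],[0,0,0]],[0.0,[0,0,0],[0,0,0]]]';python3 -m pendant '[[0.0,[0.01,-0.0002,0],[0,0,0]],[0.0,[0.01,-0.0002,0],[0,0,0]],[0.0,[0.01,-0.0001,0],[0,0,0]],[0.0,[0,0,0],[0,0,0]],[0.0,[0,0,0],[0,0,0]]]'; python3 - <<'E'
from h import *
q=cams.camera("scene");s=sense();print(round(s["clock"],3),np.round(s["tool_pos"],4),np.round(s["wrist_force"],2).tolist())
crop(q["img"],180,160,260,250,6,"pics/s18.png")
E
```

```text
clock: 32.88
tool_pos: [0.4154, -0.2875, 0.2993]
orientation: [[0.021, 1.0, 0.001], [1.0, -0.021, -0.0], [-0.0, 0.001, -1.0]]
wrist_force: [-0.6, -0.1, -1.8]
gripper_width: 0.247
clock: 33.5
tool_pos: [0.4441, -0.288, 0.2992]
orientation: [[0.022, 1.0, -0.001], [1.0, -0.022, 0.0], [0.0, -0.001, -1.0]]
wrist_force: [0.1, -0.7, -1.6]
gripper_width: 0.253
33.55 [ 0.4439 -0.288   0.2992] [-0.36, 0.46, -2.51]
```

View pics/s18.png

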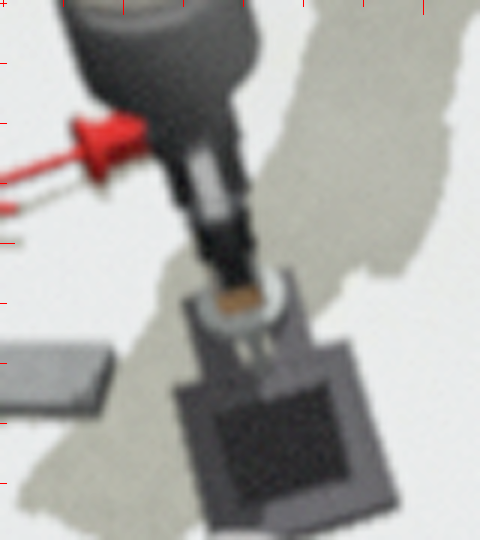

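Shank is in the slot, same view as just after lifting. Lowering until the collar rests.

```bash
python3 -m pendant '[[0.0,[0.0003,0,-0.004],[0,0,0]],[0.0,[0,0,-0.004],[0,0,0]],[0.0,[0,0,-0.002],[0,0,0]],[0.0,[0,0,0],[0,0,0]]]';python3 -m pendant '[[0.0,[0,0,-0.001],[0,0,0]],[0.0,[0,0,-0.001],[0,0,0]],[0.0,[0,0,0],[0,0,0]]]'
```

```text
clock: 34.05
tool_pos: [0.4445, -0.2881, 0.289]
orientation: [[0.022, 1.0, -0.0], [1.0, -0.022, 0.0], [0.0, -0.0, -1.0]]
wrist_force: [0.5, -0.3, -1.7]
gripper_width: 0.251
clock: 34.42
tool_pos: [0.4447, -0.2881, 0.2873]
orientation: [[0.022, 1.0, 0.0], [1.0, -0.022, -0.0], [-0.0, 0.0, -1.0]]
wrist_force: [0.8, 1.4, -1.1]
gripper_width: 0.253
```

```bash
python3 -m pendant '[[0.0,[0,0,-0.0007],[0,0,0]],[0.0,[0,0,0],[0,0,0]]]';python3 -m pendant '[[0.0,[0,0,-0.0007],[0,0,0]],[0.0,[0,0,0],[0,0,0]]]'
```

```text
clock: 34.67
tool_pos: [0.4447, -0.2882, 0.2873]
orientation: [[0.022, 1.0, 0.0], [1.0, -0.022, 0.0], [0.0, 0.0, -1.0]]
wrist_force: [-0.3, 0.6, 5.1]
gripper_width: 0.247
clock: 34.92
tool_pos: [0.4446, -0.2883, 0.2873]
orientation: [[0.022, 1.0, 0.001], [1.0, -0.022, 0.001], [0.001, 0.001, -1.0]]
wrist_force: [-1.9, 2.0, 11.5]
gripper_width: 0.25
```

```bash
python3 -m pendant '[[0.0,[0,0,0.0007],[0,0,0]],[0.02,[0,0,0],[0,0,0]],[0.035,[0,0,0],[0,0,0]],[0.06,[0,0,0],[0,0,0]],[0.0854,[0,0,0],[0,0,0]],[0.0854,[0,0,0],[0,0,0]],[0.0854,[0,0,0],[0,0,0]],[0.0854,[0,0,0],[0,0,0]]]'; python3 - <<'E'
from h import *
q=cams.camera("scene");s=sense();print(round(s["clock"],3),np.round(s["tool_pos"],4),np.round(s["wrist_force"],2).tolist(),s["gripper_width"])
crop(q["img"],180,160,260,250,6,"pics/s19.png")
E
```

```text
clock: 35.92
tool_pos: [0.4446, -0.2881, 0.2866]
orientation: [[0.022, 1.0, -0.0], [1.0, -0.022, 0.0], [0.0, -0.0, -1.0]]
wrist_force: [-0.8, 0.3, -0.5]
gripper_width: 1.004
35.975 [ 0.4447 -0.2881  0.2866] [-1.21, 0.11, -0.65] 0.9950087047227321
```

View pics/s19.png

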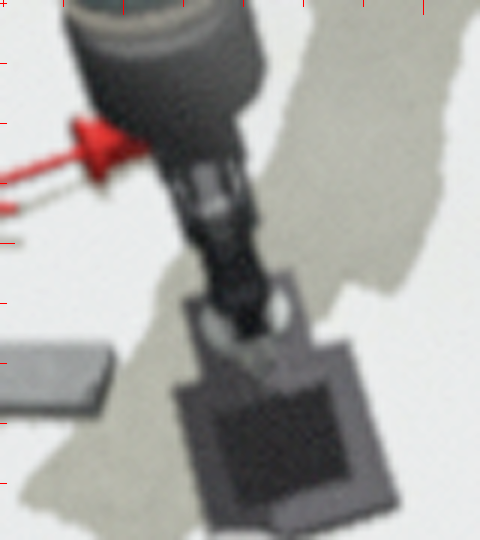

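```bash
python3 -m pendant '[[0.0854,[0,0,0.015],[0,0,0]],[0.0854,[0,0,0.02],[0,0,0]],[0.0854,[0,0,0.03],[0,0,0]],[0.0854,[0,0,0.04],[0,0,0]],[0.0854,[0,0,0.04],[0,0,0]],[0.0854,[0.02,0.045,0],[0,0,0]],[0.0854,[0.02,0.045,0],[0,0,0]],[0.0854,[0.02,0.045,0],[0,0,0]],[0.0854,[0.02,0.045,0],[0,0,0]],[0.0854,[0,0,0],[0,0,0]],[0.0854,[0,0,0],[0,0,0]]]'; python3 - <<'E'
from h import *
q=cams.camera("scene");p=cams.camera("top");s=sense();print(round(s["clock"],3),np.round(s["tool_pos"],4))
cv2.imwrite("pics/s20.png",q["img"][:,:,::-1]);crop(q["img"],195,185,255,255,8,"pics/s20c.png")
cv2.imwrite("pics/t20.png",p["img"][:,:,::-1])
c=lambda x,y:[195+(x+.5)/8-.5,185+(y+.5)/8-.5]
E
```

```text
clock: 37.35
tool_pos: [0.5242, -0.1085, 0.4322]
orientation: [[0.022, 1.0, 0.0], [1.0, -0.022, -0.001], [-0.001, 0.0, -1.0]]
wrist_force: [-0.3, -0.9, -0.0]
gripper_width: 0.997
37.45 [ 0.5239 -0.1097  0.4321]
```

View pics/s20.png

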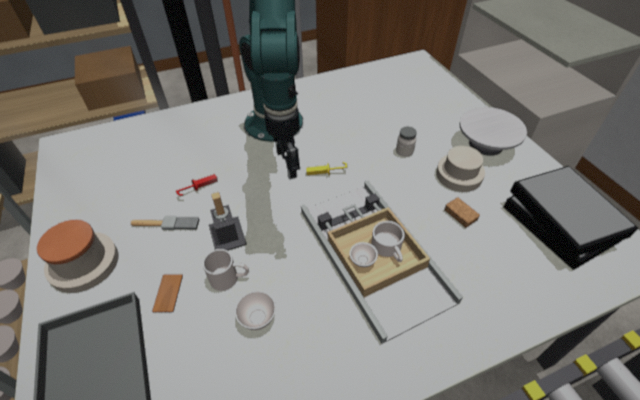

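View pics/s20c.png

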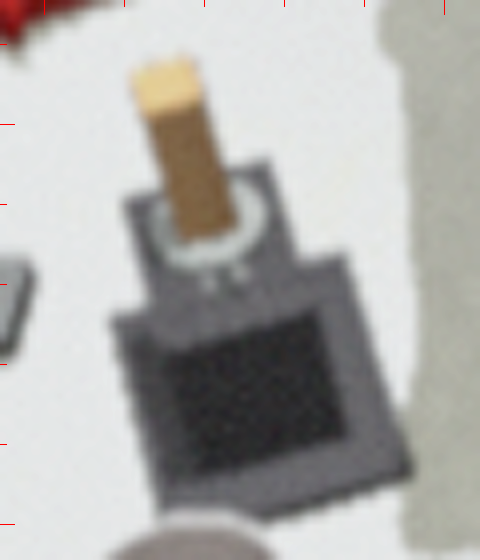

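View pics/t20.png

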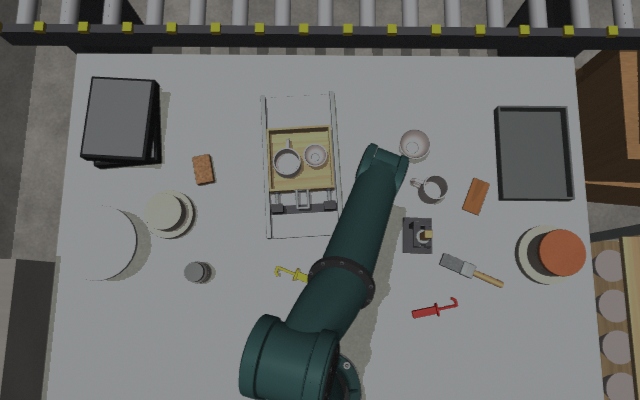

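```bash
python3 - <<'E'
import cv2
from h import *
a=cv2.imread("pics/t20.png")[:,:,::-1];crop(a,260,115,345,220,5.5,"pics/t21.png")
a=cv2.imread("pics/s20.png")[:,:,::-1];crop(a,305,180,440,290,5.5,"pics/s21.png")
E
```

```text
(no output)
```

View pics/t21.png

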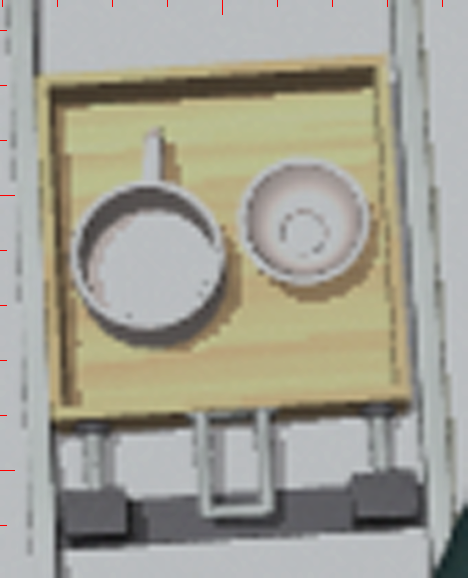

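View pics/s21.png

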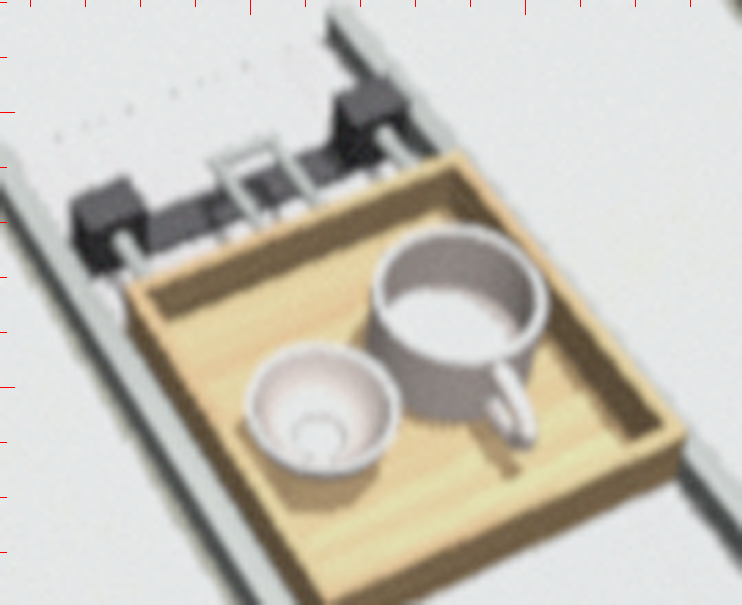

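```bash
python3 -c "
from plant import robot,sense
print(robot.job_done());print(sense()['clock'])"
```

```text
the job is handed in; nothing more can be done
None
the job is handed in; nothing more can be done
```

The tray is drawn up against both buffers, the hook is back in its stand, and the job was handed in about 37.5 s into the 72 s. No verdict was reported.

- **Drawing the tray:** I took the wooden-handled hook from its stand; the red and yellow look-alikes were left alone. With it engaged in the loop, I drew the tray about 93 mm, against a measured drag of about 5 N.
- **Press on the stop:** I held a steady wrist pull averaging 15.6 N for about 1.4 s, with a highest reading of 16.4 N. That puts the press on the buffers at about 11 N if the tray's drag still acts at the stop. If the drag stops there, the press was up to 15.6 N. I could not measure the buffer force directly, so I chose the pull to be near 12 N and under 17 N either way.
- **Unhooking:** The hook came out with no noticeable force on the loop. I seated it in the stand at the position it was gripped from; the wrist briefly read 11.5 N as the collar seated.
- **Last pictures:** The hook hangs as it did at the start. The tray front is at both buffers and both pots are upright. The other things look unmoved, and the gripper is open and clear of everything.
- **What fell short:** The fixed grip force is half the maximum (about 60 N), below the 70 N advised. No slip of the hook was seen. The wrist briefly read about 7 N of vertical force (hook against loop) while the press was building. I eased it off by lowering the tool slightly.

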